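# Skewer the bisque test discs and hang them in the drip stand

### The arm

A 6-joint arm with a two-finger parallel gripper is mounted at the origin on the work surface. World frame = base frame: x ahead of the robot, y to its left, z up, the work surface at z = 0. Lengths are in m, angles in rad, forces in N, time in s.
With the tool pointing down it reaches from about 0.3 to 0.875 m from the base axis. Payload 6.4 kg.
Tool frame: the origin (TCP) lies on the centre line of the jaws, within the pads' length; the fingertips stand ctrl.nose_length ahead of it and the grasp point (between the pads) lies 6 mm ahead of it (ctrl.nose_length is the distance from the TCP to the fingertips, in m); x points along the fingers, y is the direction in which the jaws open and shut, and the axes are right-handed (so a half turn about x gives the same grasp; the last joint's range is limited). The gripper opens to 85 mm and grips with 20 to 120 N. Pads are 22 mm wide; open, the fingers measure 114 mm over their backs; the gripper's body (76 mm by 85 mm) begins 54 mm behind the grasp point. The pads swing forward as they close: fully open they stand 13 mm farther back than shut.
Start: joints at [0.921, 0.181, 1.607, -0, 1.354, -0.206], TCP at [0.247, 0.519, 0.256] pointing down, gripper open.
Joint ranges: [-2.99, 2.99], [-0.89, 2.07], [0.3, 2.58], [-1.14, 4.28], [0, 2.63], [-3.12, 3.12]. Speed limits (rad/s): [2.57, 2.57, 3.01, 3.14, 3.14, 3.14].

### API

Orientations are given as a unit quaternion [w, x, y, z].
In Python, from bench import telemetry, cams, workorder, spotter, ctrl gives the robot as it stands. The module is installed in compiled form; this text tells all that it offers.
- The arm moves only by the tool servo_tool, never from a script. Its argument "targets" is one flat list of numbers, 4 for each row, row after row: the shift along the tool's x, y, z in mm, then the turn about the tool's x in rad. A call has exactly 5 rows; each row shifts and turns the commanded pose from where the row before left it, along the tool's axes as they then stand; what a row does not reach is not made up. A row lasts 1/10 s, in which the tool goes at most 50 mm and 8.59 degrees, less where a joint would pass 70% of its speed; a pose out of reach is approached as far as the arm can. A call is refused whole if a number of a shift passes 50 or a number of a turn 0.15, either way. A call with a gripper value outside its range is refused whole. "fingers" is the finger opening in mm, from 0 to 85.4, set as the call begins (left out, the last holds). The fingers move at their own pace and stop on an object; the grip force is fixed at half the most. Time passes only in rows, so rows that do not move let the fingers close, or fill a call up. It gives the time, the measured TCP pose, the force and the opening at its end, in the units of the state.
- telemetry.get_obs(): the state, without advancing time (a new reading comes with each control period).
- cams.camera(name): name is "side" or "top" or "wrist"; returns (picture, depth): 420x560x3 uint8, blue, green, red; 420x560 float32, m along the optical axis (not along the pixel's ray), 0 where there is no reading.
- cams.camera_params(name): a dict with "intrinsics" (3x3 intrinsics, pixels), "R" (3x3) and "t" (3): a world point X has camera coordinates R X + t; the wrist camera has in their place "mount" (4x4, takes a point from camera to tool coordinates, whose origin is the TCP and whose axes are the tool frame's). Camera axes: x right, y down, z forward; pixel columns grow to the right and rows downward; lengths in m; the calibration is good to about 2 mm. A picture is of the moment at which its call begins: read the wrist's pose just before it. camera_params takes no time and is no camera call.
- workorder.hand_in(): hands the job in, once; it reports no verdict.
Trained networks look in the newest picture that a camera, given by its name, has taken for a name from the list of things; names that differ only in an ending like _2 or _b are one class to them, and where a whole thing is asked for, a point or a joint stands for the part that bears it (a point fixed in the world has none). Each returns a list of dicts, best first, with "score" (0 to 1); they miss things now and then, are a little off and sometimes report something else, mostly with a low value. They report only what shows in the picture. A call takes as long as a camera call.
- spotter.search_frame(camera, thing): "pixel" ([column, row] in pixels, amid what is visible of it).
The state is a dict: "time_s": time; "q": joint angles; "dq": joint speeds; "joint_efforts": joint torques, N m; "eef_pos": TCP position; "eef_rot": TCP orientation; "wrist_force": force on the tool from outside, world axes, zero at the start; "torque": the same for the moment, N m; "opening": opening from 0.0 (shut) to 1.0 (fully open).
Only numpy, scipy, OpenCV 4.12 (cv2) and the standard library are available. Lean on these libraries where they do the work, as an engineer would, in place of code of your own. Each camera call takes 0.05 s, during which the arm holds its last target.

### The job

Take the wooden-handled skewer out of the drip stand by its handle, thread its rod through all three clay discs while they stand in the drying rack, lift them off together on the rod, and lay the loaded skewer back in the stand's two rests so that the discs hang free between them; then let go. The rod is slightly bent and the fired clay chips easily, so feel your way into the holes gently and never force the skewer against a disc or the rack. Do not touch the discs with the gripper, and leave everything else on the table where it is.

Things in the scene. Friction and masses are not known exactly. Their poses are not given: they have to be found in the camera images.
- skewer_handle (a point): Dipping skewer: square wooden handle, 130 mm long, 18 mm wide, 20 mm high, and a 5 mm rod standing out 170 mm from its front. This point: middle of the handle, on its axis; x along the handle towards the rod, z up. The rod leaves the handle at x = +65 mm, its tip is near x = +235 mm. It starts level in the drip stand, the rear 60 to 75 mm of the handle free of the saddle; take it there from above.
- skewer: The same skewer, rod included; origin on the handle's axis at its front end, x towards the tip; 60 g. The aluminium rod itself is straight but was bent at the front of the handle in use: its tip stands 7 to 8 mm off the line of the handle, which way (up, down, left, right or between) differs each time and is not measured. It stays that way in the handle.
- rack: Wooden drying rack, fixed, 120 x 80 mm. Origin: centre of its underside; x along the line of disc holes, z up. Six pairs of upright dowels (6 mm thick, tops 66 mm up, 16.5 mm either side of the centre line, 27 mm clear between) at x = -40, -24, -8, 8, 24, 40 mm make five slots: a disc in each of the middle three (x = -16, 0, 16 mm), end slots empty. The -x end is free for the skewer.
- rack_holes (a point): Middle of the line of disc holes, 48.3 mm above the rack's underside; x along the line. The skewer goes in from -x.
- rack_bar (a point): Top centre of the flat wooden bar, 14 mm wide along x, that lies across the rack's entry end at x = -53 mm, its top 34 mm up; the rod passes over it. Such a bar is at the far end too.
- stand: Drip stand, fixed: steel tray 240 x 80 mm with two wooden rests for the skewer. Origin on the underside, below the place of the handle's front end; x is the way the rod points, z up. The discs hang between the rests, over the tray.
- stand_saddle (a point): Saddle for the handle, on the stand: middle of a channel 50 mm long (x = -62 to -12 mm of the stand) and 24 mm wide with flared tops 96 mm up. This point is at the height of a seated handle's axis, 85 mm up; the channel's floor is 75 mm up.
- stand_notch (a point): Notched post for the rod, 8 mm thick, at x = 150 mm of the stand: this point is the middle of the notch floor, 74 mm up. The notch is about 22 mm wide at its floor, with flared sides up to 93 mm.
- disc_a_center (a point): Bisque-fired clay test disc, 56 mm across, 8 mm thick, with a 7.5 mm hole through its middle; about 35 g, brittle, stands on edge in the rack, loose by 1 mm either way along the rack. This point is the centre of the disc and of its hole; x is the hole's axis.
- disc_b_center (a point): Bisque-fired clay test disc, 56 mm across, 8 mm thick, with a 7.5 mm hole through its middle; about 35 g, brittle, stands on edge in the rack, loose by 1 mm either way along the rack. This point is the centre of the disc and of its hole; x is the hole's axis.
- disc_c_center (a point): Bisque-fired clay test disc, 56 mm across, 8 mm thick, with a 7.5 mm hole through its middle; about 35 g, brittle, stands on edge in the rack, loose by 1 mm either way along the rack. This point is the centre of the disc and of its hole; x is the hole's axis.
- jar_tall: Bystander: white glaze jar, 56 mm across, 95 mm tall. Origin at the centre of its underside.
- jar_low: Bystander: amber glaze jar, 68 mm across, 60 mm tall. Origin at the centre of its underside.
- clay: Bystander: lump of grey-brown clay, 68 mm across, 36 mm tall. Origin at the centre of its underside.
- sponge: Bystander: sponge 75 x 50 x 28 mm. Origin at the centre of its underside.
- spare: Bystander: plain bisque disc without a hole, 60 mm across, 8 mm thick, lying flat. Origin at the centre of its underside.
- rib: Bystander: flat wooden rib 100 x 45 x 5 mm. Origin at the centre of its underside.
- brush: Bystander: brush 190 mm long, lying. Origin at the centre of its underside.
- disc_a: The same disc a as a body, origin at the disc's centre.
- disc_b: The same disc b as a body, origin at the disc's centre.
- disc_c: The same disc c as a body, origin at the disc's centre.

How it is judged:
By the outcome, as a careful person would: the job done as asked, in the order asked, and still so for the second after the job is handed in, with the robot touching nothing.
It also fails if it takes over 69 s, if anything falls off the work surface, if the arm or the gripper's body presses on something with over 40 N, if the wrist force passes 120 N, or if a joint passes its speed limit or range.

## Working session

There is one attempt and no reset: what is moved stays moved. The work goes in short steps, Python scripts to look and compute and a tool call to move; the robot and the scene stay as the last step left them, time stands still between calls to the robot, and variables do not carry over. Pictures are saved under pics/ and viewed, and the job is handed in when it is done.

Besides the shell and the picture viewer there is one more tool, called after "Emit:" as name(argument=value, ...) on one line, values as JSON. servo_tool: Moves the arm, as the interface text tells. Its arguments: {"type":"object","properties":{"targets":{"type":"array","items":{"type":"number"}},"fingers":{"type":"number"}},"required":["targets"]}

```bash
ls; mkdir -p pics; python3 - <<'E'
from bench import telemetry, cams, workorder, spotter, ctrl
import cv2, numpy as np
np.set_printoptions(precision=4,suppress=True)
print(ctrl.nose_length, [a for a in dir(ctrl) if a[0]!='_'])
o=telemetry.get_obs(); print(o)
for c in ['side','top','wrist']:
    p,d=cams.camera(c); cv2.imwrite(f'pics/{c}0.png',p); np.save(f'{c}0.npy',d)
    print(c,{k:np.array(v) for k,v in cams.camera_params(c).items()})
print(telemetry.get_obs()['time_s'])
E
```

```text
pics
0.025 ['MotionError', 'nose_length']
{'time_s': 0.0, 'q': array([ 0.9207,  0.1816,  1.608 ,  0.    ,  1.3538, -0.2063]), 'dq': array([-0.0007, -0.0007,  0.0006,  0.0002,  0.0018,  0.0009]), 'joint_efforts': array([ -0.0037, -44.4862, -35.1339,  -0.0004,   0.0089,  -0.    ]), 'eef_pos': array([0.2465, 0.5189, 0.2554]), 'eef_rot': array([ 0.6895,  0.155 ,  0.69  , -0.1562]), 'wrist_force': array([ 0.7897,  0.0866, -0.6876]), 'torque': array([ 0.0307, -0.0019, -0.0221]), 'opening': 1.0010637476724102}
side {'intrinsics': array([[389.9047,   0.    , 284.9721],
       [  0.    , 389.9047, 201.4957],
       [  0.    ,   0.    ,   1.    ]]), 'R': array([[ 0.9698, -0.2436,  0.016 ],
       [-0.1323, -0.5796, -0.8041],
       [ 0.2051,  0.7777, -0.5943]]), 't': array([-0.5127,  0.1146,  0.8147])}
top {'intrinsics': array([[400.5744,   0.    , 272.8314],
       [  0.    , 400.5744, 204.3385],
       [  0.    ,   0.    ,   1.    ]]), 'R': array([[ 0.0007, -1.    ,  0.0045],
       [-0.9914, -0.0013, -0.1308],
       [ 0.1308, -0.0044, -0.9914]]), 't': array([-0.0226,  0.536 ,  1.0156])}
wrist {'intrinsics': array([[357.2091,   0.    , 275.5891],
       [  0.    , 357.2091, 212.1464],
       [  0.    ,   0.    ,   1.    ]]), 'mount': array([[-0.0013, -0.3011,  0.9536, -0.1166],
       [ 1.    , -0.0006,  0.0012, -0.0002],
       [ 0.0002,  0.9536,  0.3011, -0.0777],
       [ 0.    ,  0.    ,  0.    ,  1.    ]])}
0.15
```

View pics/side0.png

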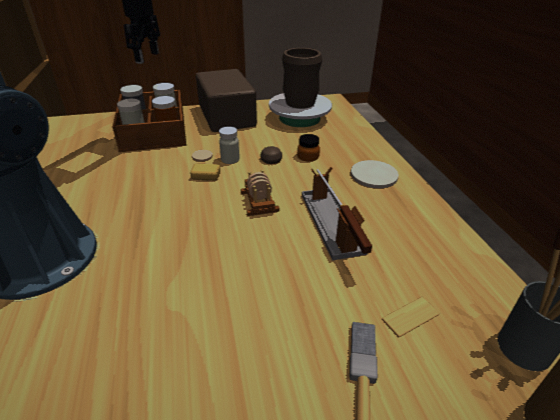

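View pics/top0.png

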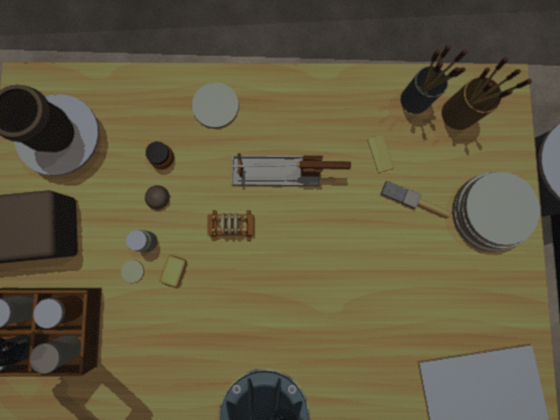

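View pics/wrist0.png

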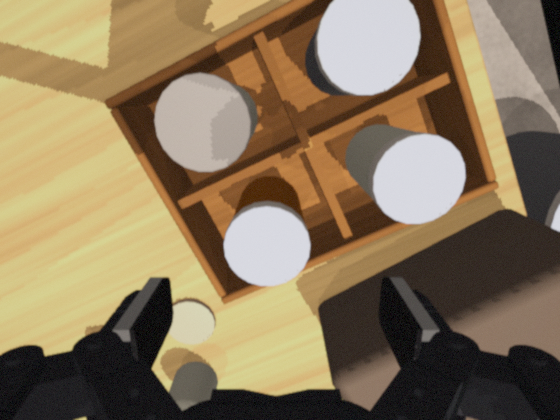

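```bash
cat > h.py <<'E'
from bench import telemetry, cams, workorder, spotter, ctrl
import cv2, numpy as np
from scipy.spatial.transform import Rotation as Rn
np.set_printoptions(precision=4,suppress=True)
def Rq(q): return Rn.from_quat([q[1],q[2],q[3],q[0]]).as_matrix()
def pose(c,o=None):
    "camera->world R,t and K"
    p=cams.camera_params(c); K=np.array(p['intrinsics'])
    if c=='wrist':
        o=o or telemetry.get_obs(); T=np.eye(4); T[:3,:3]=Rq(o['eef_rot']); T[:3,3]=o['eef_pos']
        M=T@np.array(p['mount']); return K,M[:3,:3],M[:3,3]
    R=np.array(p['R']); t=np.array(p['t']); return K,R.T,-R.T@t
def ray(P,px):
    K,R,t=P; d=R@np.linalg.solve(K,[px[0],px[1],1]); return t,d
def atz(P,px,z):
    t,d=ray(P,px); return t+d*(z-t[2])/d[2]
def atd(P,px,dep):
    t,d=ray(P,px); return t+d*dep
def proj(P,X):
    K,R,t=P; c=(np.atleast_2d(X)-t)@R; u=c@K.T; return u[:,:2]/u[:,2:]
def tri(A):
    M=0;b=0
    for P,px in A:
        t,d=ray(P,px); d=d/np.linalg.norm(d); Q=np.eye(3)-np.outer(d,d); M=M+Q; b=b+Q@t
    X=np.linalg.solve(M,b)
    return X,[np.linalg.norm(np.cross(X-ray(P,px)[0],ray(P,px)[1]/np.linalg.norm(ray(P,px)[1]))) for P,px in A]
def shot(c,name):
    o=telemetry.get_obs(); p,d=cams.camera(c); cv2.imwrite(f'pics/{name}.png',p)
    K,R,t=pose(c,o); np.savez(f'{name}.npz',p=p,d=d,K=K,R=R,t=t); return p,d,(K,R,t)
def load(name):
    z=np.load(f'{name}.npz'); return z['p'],z['d'],(z['K'],z['R'],z['t'])
E
python3 - <<'E'
from h import *
o=telemetry.get_obs(); print(Rq(o['eef_rot']))
for n in ['skewer_handle','rack','rack_holes','rack_bar','stand','stand_saddle','stand_notch','disc_a_center','jar_tall']:
    for c in ['top','side']:
        P=pose(c); d=np.load(f'{c}0.npy')
        for r in spotter.search_frame(c,n)[:3]:
            u,v=r['pixel']; print(n,c,round(r['score'],2),np.round(r['pixel'],1),atd(P,(u,v),d[int(round(v)),int(round(u))]))
print(telemetry.get_obs()['time_s'])
E
```

```text
[[-0.0008  0.4294  0.9031]
 [-0.0011  0.9031 -0.4294]
 [-1.     -0.0014 -0.0003]]
skewer_handle top 0.96 [325.5 164.9] [ 0.6283 -0.1539  0.0939]
skewer_handle side 0.86 [355.7 231.3] [ 0.6238 -0.1743  0.0942]
rack top 0.97 [218.7 226.1] [ 0.4816  0.1238 -0.0026]
rack top 0.24 [132.9 271.8] [0.3603 0.3448 0.0107]
rack side 0.64 [261.6 202.4] [ 0.3452 -0.692   0.5845]
rack_holes top 0.77 [238.2 232. ] [0.4642 0.069  0.0224]
rack_holes top 0.54 [271.2 171.9] [ 0.63   -0.0177  0.0016]
rack_holes top 0.44 [171.1 268.2] [0.3701 0.2414 0.0252]
rack_holes side 0.88 [256.3 203.9] [0.4673 0.0346 0.0337]
rack_bar top 0.71 [223.5 225.3] [ 0.3986 -0.0175  1.0771]
rack_bar top 0.68 [226.6 231.4] [0.4643 0.097  0.0449]
rack_bar top 0.6 [404.1 198.4] [ 0.555  -0.3739  0.0164]
rack_bar side 0.66 [259.  206.7] [0.4729 0.0312 0.027 ]
rack_bar side 0.34 [272.  152.5] [0.5575 0.27   0.0313]
rack_bar side 0.33 [261.3 185.9] [0.4871 0.0716 0.0574]
stand top 0.94 [275.9 169.7] [ 0.6361 -0.0305  0.0021]
stand top 0.7 [378.3 151.4] [ 0.6877 -0.3126  0.0035]
stand side 0.69 [330.8 218.7] [ 0.6345 -0.024   0.0048]
stand side 0.3 [260.3 206.1] [0.4755 0.0284 0.0304]
stand_saddle top 0.65 [272.8 170.8] [ 0.6323 -0.022   0.0053]
stand_saddle side 0.63 [330.8 218.2] [ 0.6366 -0.0188  0.0019]
stand_notch side 0.74 [328.1 218.7] [ 0.63   -0.0184  0.0012]
disc_a_center top 0.56 [234.5 224.4] [0.48   0.0743 0.0737]
disc_a_center side 0.65 [262.4 188.7] [0.4893 0.0697 0.0502]
jar_tall top 0.84 [145.3 238.4] [0.4438 0.2895 0.0952]
jar_tall top 0.75 [170.7 270.1] [0.3653 0.2415 0.0282]
jar_tall top 0.65 [274.6 168.8] [ 0.3986 -0.0175  1.0771]
jar_tall side 0.81 [227.  143.6] [0.4332 0.2899 0.0638]
jar_tall side 0.61 [202.7 156.2] [0.3634 0.3343 0.0072]
1.05
```

```bash
cat >> h.py <<'E'
def plan(xyz,yaw_deg=-90,maxmm=48,start=None,pr=True):
    "rows for world move. yaw = world yaw of tool z"
    o=telemetry.get_obs(); R=Rq(o['eef_rot']); p=o['eef_pos'] if start is None else np.array(start)
    y0=np.arctan2(R[1,2],R[0,2]); dyaw=np.radians(yaw_deg)-y0; dyaw=(dyaw+np.pi)%(2*np.pi)-np.pi
    v=np.array(xyz)-p; n=max(int(np.ceil(np.abs(v).max()*1000/maxmm)),int(np.ceil(np.linalg.norm(v)*1000/maxmm)),int(np.ceil(abs(dyaw)/0.148)),1)
    n=5*int(np.ceil(n/5)); out=[]
    for i in range(n):
        y=y0+dyaw*i/n
        z=np.array([np.cos(y),np.sin(y),0]); x=np.array([0,0,-1.]); yy=np.cross(z,x)
        s=v*1000/n; out.append([round(float(a@s),1) for a in (x,yy,z)]+[round(-dyaw/n,4)])
    if pr:
        for i in range(0,n,5): print(sum(out[i:i+5],[]))
E
python3 -c "
from h import *
plan([.56,.02,.22])"
```

```text
[2.4, -21.1, 33.1, np.float64(0.0751), 2.4, -18.6, 34.6, np.float64(0.0751), 2.4, -15.9, 35.9, np.float64(0.0751), 2.4, -13.2, 37.0, np.float64(0.0751), 2.4, -10.3, 37.9, np.float64(0.0751)]
[2.4, -7.5, 38.6, np.float64(0.0751), 2.4, -4.6, 39.0, np.float64(0.0751), 2.4, -1.6, 39.3, np.float64(0.0751), 2.4, 1.3, 39.3, np.float64(0.0751), 2.4, 4.3, 39.1, np.float64(0.0751)]
[2.4, 7.2, 38.6, np.float64(0.0751), 2.4, 10.1, 38.0, np.float64(0.0751), 2.4, 12.9, 37.1, np.float64(0.0751), 2.4, 15.7, 36.0, np.float64(0.0751), 2.4, 18.3, 34.8, np.float64(0.0751)]
```

Emit:
servo_tool(targets=[2, -21, 33, 0.075, 2, -19, 35, 0.075, 2, -16, 36, 0.075, 2, -13, 37, 0.075, 2, -10, 38, 0.075])

```text
time_s: 1.55
eef_pos: [0.3522, 0.3514, 0.2464]
eef_rot: [0.648, 0.282, 0.648, -0.282]
wrist_force: [0.9, 0.9, 0.1]
opening: 1.003
```

Emit:
servo_tool(targets=[2, -7, 39, 0.075, 2, -5, 39, 0.075, 2, -2, 39, 0.075, 2, 1, 39, 0.075, 2, 4, 39, 0.075])

```text
time_s: 2.05
eef_pos: [0.456, 0.1846, 0.2365]
eef_rot: [0.584, 0.399, 0.584, -0.398]
wrist_force: [0.1, 1.1, -0.2]
opening: 0.999
```

Emit:
servo_tool(targets=[2, 7, 39, 0.075, 2, 10, 38, 0.075, 2, 13, 37, 0.075, 2, 16, 36, 0.075, 2, 18, 35, 0.075])

```text
time_s: 2.55
eef_pos: [0.5607, 0.0178, 0.2263]
eef_rot: [0.5, 0.5, 0.5, -0.5]
wrist_force: [-0.7, 0.8, -0.2]
opening: 0.998
```

```bash
python3 -c "
from h import *
print(telemetry.get_obs()['eef_pos'],telemetry.get_obs()['eef_rot'])
shot('wrist','w1')"
```

```text
[0.5607 0.0178 0.2263] [ 0.4998  0.5004  0.4996 -0.5002]
```

View pics/w1.png

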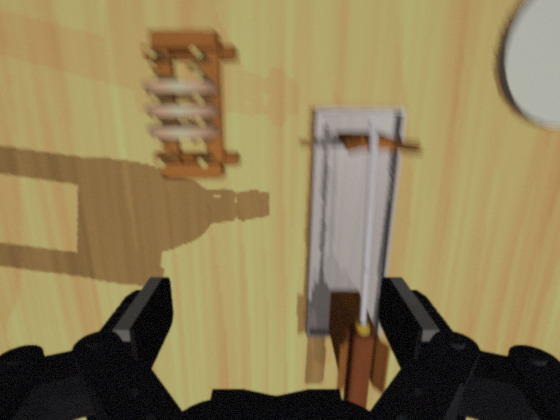

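```bash
python3 -c "
from h import *
plan([.60,-.045,.18])"
```

```text
[9.3, 7.4, 11.5, np.float64(-0.0016), 9.3, 7.4, 11.5, np.float64(-0.0016), 9.3, 7.4, 11.5, np.float64(-0.0016), 9.3, 7.4, 11.5, np.float64(-0.0016), 9.3, 7.4, 11.5, np.float64(-0.0016)]
```

Emit:
servo_tool(targets=[13, 10, 15, -0.002, 13, 10, 15, 0, 13, 10, 15, 0, 8, 8, 13, 0, 0, 0, 0, 0])

```text
time_s: 3.1
eef_pos: [0.5981, -0.0399, 0.178]
eef_rot: [0.5, 0.499, 0.501, -0.5]
wrist_force: [1.2, -0.3, 0.1]
opening: 0.996
```

```bash
python3 -c "
from h import *
print(telemetry.get_obs()['dq'])
shot('wrist','w2')"
```

```text
[ 0.0281 -0.0368  0.0118  0.0126  0.0252  0.0196]
```

Emit:
servo_tool(targets=[0, 20, 0, 0, 0, 20, 0, 0, 0, 20, 0, 0, 0, 7, 0, 0, 0, 0, 0, 0])

```text
time_s: 3.65
eef_pos: [0.6655, -0.0376, 0.1798]
eef_rot: [0.501, 0.499, 0.501, -0.499]
wrist_force: [0.2, 0.2, -0.5]
opening: 1.004
```

```bash
python3 -c "
from h import *
shot('wrist','w3')
a=cv2.imread('pics/w2.png');b=cv2.imread('pics/w3.png')
cv2.imwrite('pics/w23.png',cv2.resize(np.hstack([a,b]),(800,300),interpolation=cv2.INTER_AREA))"
```

```text
(no output)
```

View pics/w2.png

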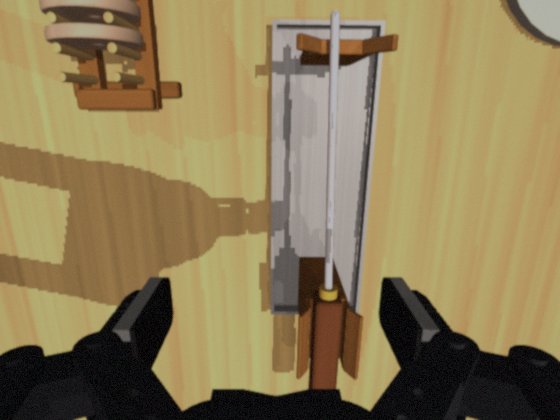

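View pics/w3.png

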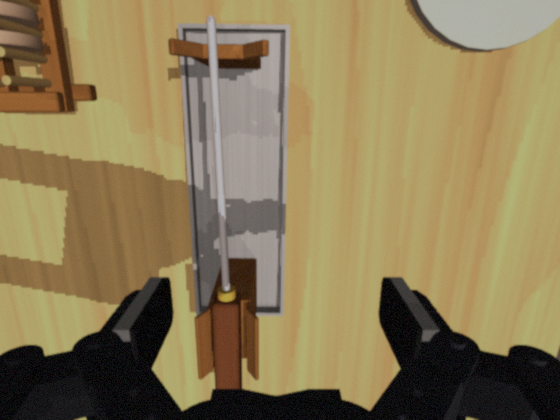

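```bash
python3 -c "
from h import *
a=load('w2')[0];b=load('w3')[0]
za=cv2.resize(a[230:400,280:380],None,fx=4,fy=3.5,interpolation=cv2.INTER_CUBIC)
zb=cv2.resize(b[230:400,185:285],None,fx=4,fy=3.5,interpolation=cv2.INTER_CUBIC)
cv2.imwrite('pics/z23.png',np.hstack([za,zb]))
za=cv2.resize(a[0:110,290:400],None,fx=3.6,fy=5,interpolation=cv2.INTER_CUBIC)
zb=cv2.resize(b[0:110,165:275],None,fx=3.6,fy=5,interpolation=cv2.INTER_CUBIC)
cv2.imwrite('pics/z23b.png',np.hstack([za,zb]))
for r in (60,150,250): print(a[r,315:345].mean(1).astype(int)); 
for r in (310,340,370): print(a[r,300:350].tolist())
"
```

```text
[ 32  29  28  34  29  35  28  31  37  23  27  23  26  40  71 119 152 171
 180 183 183 181 170 125  66  36  26  29  32  30]
[168 168 169 170 167 168 168 169 168 171 171 163 140 132 151 167 179 184
 183 176 167 168 172 172 171 168 165 166 167 165]
[147 148 145 148 143 141 144 141 143 136 116 115 122 133 138 149 169 170
 162 158 159 157 156 153 155 158 157 156 155 156]
[[18, 26, 46], [19, 31, 51], [14, 32, 50], [18, 33, 51], [19, 32, 52], [10, 28, 52], [20, 38, 64], [24, 47, 76], [32, 59, 96], [37, 69, 111], [40, 73, 113], [23, 56, 91], [19, 40, 62], [5, 23, 38], [9, 19, 39], [19, 31, 55], [24, 44, 75], [33, 52, 90], [30, 53, 96], [32, 58, 103], [40, 62, 110], [33, 59, 107], [36, 62, 109], [40, 61, 110], [43, 63, 113], [37, 61, 111], [40, 65, 113], [38, 61, 110], [34, 61, 112], [38, 65, 112], [39, 63, 112], [37, 63, 114], [42, 66, 115], [36, 62, 113], [40, 65, 114], [35, 63, 112], [37, 64, 113], [37, 63, 114], [40, 65, 115], [38, 62, 111], [35, 63, 108], [34, 58, 101], [27, 45, 80], [19, 38, 63], [0, 31, 50], [23, 38, 54], [17, 39, 66], [30, 60, 94], [33, 58, 96], [23, 52, 85]]
[[45, 88
[... 782 characters left out ...]
0], [42, 80, 128], [46, 86, 129], [61, 106, 142], [86, 139, 165], [89, 142, 166], [59, 97, 115], [25, 42, 59], [13, 13, 37], [6, 25, 54], [17, 39, 75], [34, 53, 92], [31, 52, 99], [42, 64, 111], [42, 64, 114], [38, 66, 115], [39, 67, 115], [37, 63, 114], [34, 64, 115], [41, 67, 116], [36, 66, 116], [41, 66, 115], [38, 65, 114], [37, 67, 115], [38, 63, 114], [41, 63, 114], [38, 64, 114], [31, 57, 111], [39, 64, 113], [35, 63, 112], [38, 65, 113], [40, 65, 113], [29, 56, 105], [44, 70, 107], [67, 113, 132], [100, 156, 169], [107, 167, 179], [111, 171, 181], [110, 170, 179], [101, 160, 171], [75, 126, 144], [50, 89, 115], [37, 69, 101], [31, 65, 101], [31, 62, 99], [33, 62, 100], [34, 65, 100]]
```

View pics/z23.png

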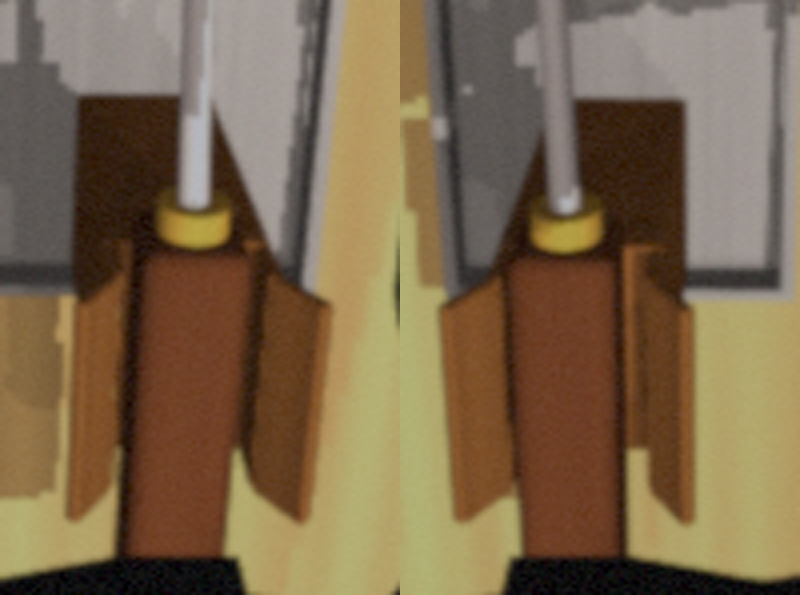

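View pics/z23b.png

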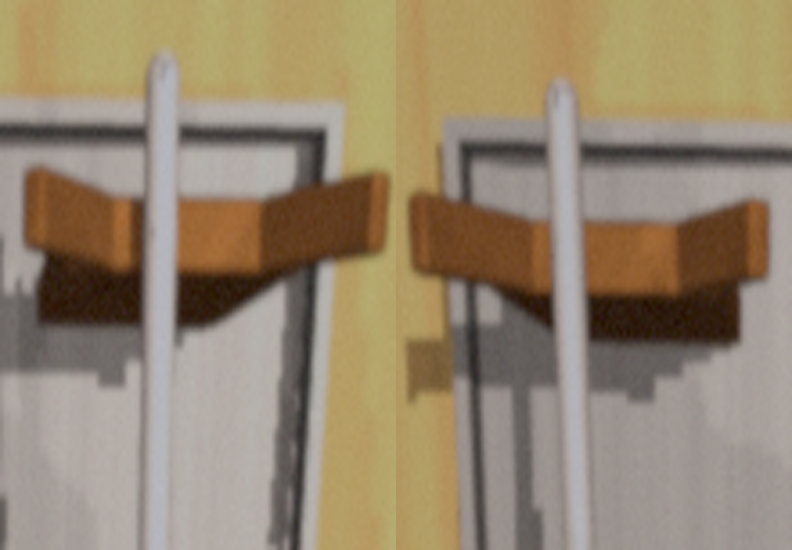

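```bash
cat > fit.py <<'E'
from h import *
from scipy.optimize import minimize
from scipy.ndimage import map_coordinates, gaussian_filter
V=[load('w2'),load('w3')]
G=[]
for p,d,P in V:
    g=gaussian_filter(p.astype(float).mean(2),1.0); G.append((np.gradient(g,axis=1),np.gradient(g,axis=0)))
def samp(g,uv): return map_coordinates(g,[uv[:,1],uv[:,0]],order=1)
ys=np.linspace(-0.07,0.068,80)
def rod(th):
    x0,x1,z0,z1=th; s=(ys+0.07)/0.138
    return np.c_[x0+(x1-x0)*s,ys,z0+(z1-z0)*s]
def cost(th,det=False):
    X=rod(th); c=0
    dl=X[-1]-X[0]; dl/=np.linalg.norm(dl); out=[]
    for (p,d,P),(gx,gy) in zip(V,G):
        for s in (-1,1):
            w=X-P[2]; n=np.cross(w,dl); n/=np.linalg.norm(n,axis=1)[:,None]
            v=np.minimum(np.abs(samp(gx,proj(P,X+s*0.0025*n))),25); c-=v.mean(); out.append(v.mean())
    return out if det else c
best=None
P2,P3=V[0][2],V[1][2]
a,_=tri([(P2,(334.0,106)),(P3,(215.6,106))]); b,_=tri([(P2,(328.9,284.3)),(P3,(226.4,284.3))])
a2,_=tri([(P2,(335.4,20)),(P3,(211.5,20))])
print('manual',b,a,a2)
f=lambda y:b+(a2-b)*(y-b[1])/(a2[1]-b[1])
th0=np.array([f(-.07)[0],f(.068)[0],f(-.07)[2],f(.068)[2]])
rng=np.random.default_rng(0)
for k in range(20):
    r=minimize(cost,th0+rng.normal(0,.0007,4)*(k>0),method='Nelder-Mead',options=dict(initial_simplex=None,xatol=1e-5,fatol=1e-4,maxiter=800))
    if best is None or r.fun<best.fun: best=r
    if k<6: print(r.x,r.fun)
print('rod x(-.07),x(.068),z..',best.x,best.fun,cost(best.x,True))
for p,d,P in V:
    print('depth check', [atd(P,uv,d[int(round(uv[1])),int(round(uv[0]))]) for uv in proj(P,rod(best.x)[[5,40,75]])])
np.save('rod.npy',best.x)
# tips
t,_=tri([(P2,(335.3,10.8)),(P3,(210.7,16.5))]); print('tip',t,_)
# handle top corners
C=[tri([(P2,A),(P3,B)]) for A,B in [((316.5,303.7),(212.5,304.9)),((342.5,303.7),(239,304.9)),((311,385.7),(216,385.7)),((336,385.7),(239.5,385.7))]]
for c in C: print('handle',c)
# handle fit: params xc at y=-0.09, xslope, ztop
yh=np.linspace(-.094,-.125,40)
def hc(th):
    x0,sl,z=th; c=0
    for (p,d,P),(gx,gy) in zip(V,G):
        for s in (-1,1):
            X=np.c_[x0+sl*(yh+.09)+s*.009,yh,np.full(40,z)]
            uv=proj(P,X); c-=np.minimum(np.abs(samp(gx,uv)),18).mean()
    return c
h0=np.array([(C[0][0][0]+C[1][0][0])/2,0,.095]); bb=None
for k in range(30):
    r=minimize(hc,h0+rng.normal(0,1,3)*[.001,.03,.002]*(k>0),method='Nelder-Mead',options=dict(xatol=1e-5,fatol=1e-4))
    if bb is None or r.fun<bb.fun: bb=r
print('handle x at -.09, slope dx/dy, ztop',bb.x,bb.fun)
E
python3 fit.py
```

```text
manual [ 0.6324 -0.0779  0.0848] [0.6303 0.035  0.0834] [0.6294 0.0797 0.0791]
[0.6313 0.6286 0.0835 0.0814] -34.669286302648786
[0.6329 0.63   0.0907 0.0795] -33.520165565839314
[0.6314 0.6286 0.0835 0.0813] -34.672479288869745
[0.6314 0.6286 0.0835 0.0813] -34.67250302445336
[0.6314 0.6286 0.0835 0.0813] -34.672543857052574
[0.6329 0.63   0.0908 0.0795] -33.520158360517826
rod x(-.07),x(.068),z.. [0.6315 0.6294 0.082  0.0759] -35.30697324855768 [np.float64(10.946885464265584), np.float64(7.009050517258579), np.float64(11.267525118765011), np.float64(6.083512148268508)]
depth check [array([ 0.6309, -0.0599,  0.0845]), array([0.6298, 0.0006, 0.0829]), array([0.6286, 0.0604, 0.082 ])]
depth check [array([ 0.632 , -0.0594,  0.0856]), array([0.6311, 0.0006, 0.083 ]), array([0.6304, 0.0605, 0.0818])]
tip [0.6291 0.0827 0.0794] [np.float64(0.000182557331948523), np.float64(0.0001825573319485417)]
handle (array([ 0.6239, -0.0885,  0.092 ]), [np.float64(2.699471973451184e-05), np.float64(2.699471973447126e-05)])
handle (array([ 0.6411, -0.0894,  0.0904]), [np.float64(2.2603167492887436e-05), np.float64(2.2603167492885464e-05)])
handle (array([ 0.6228, -0.1562,  0.0896]), [np.float64(7.844361703269837e-05), np.float64(7.844361703274465e-05)])
handle (array([ 0.6399, -0.1536,  0.0923]), [np.float64(8.04263824559321e-05), np.float64(8.042638245590627e-05)])
handle x at -.09, slope dx/dy, ztop [0.6034 0.0169 0.0952] -40.47712920534394
```

```bash
cat > dep.py <<'E'
from h import *
def cloud(name):
    p,d,P=load(name); K,R,t=P
    v,u=np.mgrid[0:420,0:560]; rays=np.stack([(u-K[0,2])/K[0,0],(v-K[1,2])/K[1,1],np.ones_like(u,float)],-1)
    X=rays*d[...,None]@R.T+t; X[d==0]=np.nan; return p,d,P,X
if __name__=='__main__':
  for n in ('w2','w3'):
    p,d,P,X=cloud(n)
    m=(X[...,1]>-.08)&(X[...,1]<.08)&(X[...,2]>.07)&(X[...,2]<.1)&(abs(X[...,0]-.63)<.012)
    # exclude notch post
    m&=~((X[...,1]>.052)&(X[...,1]<.072))
    Y=X[m]
    for lo in np.arange(-.08,.08,.02):
        q=Y[(Y[:,1]>=lo)&(Y[:,1]<lo+.02)]
        if len(q): print(n,'rod',lo,len(q),np.median(q,0),q[:,0].min(),q[:,0].max(),np.percentile(q[:,2],[10,90]))
    m=(X[...,2]>.088)&(X[...,1]<-.09)&(X[...,1]>-.17)&(abs(X[...,0]-.632)<.02)
    # colour: handle
    c=p.astype(int); m&=(c[...,2]>95)&(c[...,2]<125)&(c[...,1]<72)
    Y=X[m]; A=np.c_[Y[:,0]-.632,Y[:,1]+.12,np.ones(len(Y))]; s=np.linalg.lstsq(A,Y[:,2],rcond=None)
    print('handle plane',s[0],len(Y),np.std(A@s[0]-Y[:,2]))
    for lo in np.arange(-.16,-.09,.01):
        q=Y[(Y[:,1]>=lo)&(Y[:,1]<lo+.01)]
        if len(q): print('h',lo,len(q),np.percentile(q[:,0],[1,50,99]),np.median(q[:,2]))
E
python3 dep.py
```

```text
w2 rod -0.08 212 [ 0.6315 -0.0694  0.0854] 0.6291666097170964 0.6341374567163196 [0.0844 0.0863]
w2 rod -0.06 233 [ 0.631  -0.05    0.0847] 0.6288134965181226 0.6337627249744054 [0.0834 0.0858]
w2 rod -0.039999999999999994 253 [ 0.6306 -0.0296  0.0842] 0.6282779590405758 0.6334061102482538 [0.0827 0.0851]
w2 rod -0.01999999999999999 265 [ 0.6303 -0.0099  0.0836] 0.6280871602137096 0.6332373523092966 [0.0824 0.0846]
w2 rod 1.3877787807814457e-17 286 [0.6299 0.0097 0.083 ] 0.627721858192678 0.6329065971377665 [0.0817 0.0841]
w2 rod 0.020000000000000018 321 [0.6296 0.0297 0.0824] 0.627334400352166 0.632514894053026 [0.0811 0.0834]
w2 rod 0.04000000000000002 197 [0.6293 0.0459 0.0819] 0.6269795642142795 0.6322098008649051 [0.0805 0.0828]
w2 rod 0.06000000000000001 158 [0.6287 0.0761 0.0808] 0.6264786197297975 0.6315848379814022 [0.0792 0.0819]
handle plane [-0.0878  0.0036  0.0936] 2350 0.0013049813173803089
h -0.16 95 [0.6243 0.6312 0.6384] 0.09368971520121336
h -0.15 290 [0.6242 0.6324 0.6511] 0.09372636975787145
h -0.13999999999999999 363 [0.6244 0.6344 0.6512] 0.09357594180759288
h -
[... 953 characters left out ...]
 0.0458 0.0819] 0.6272275402432685 0.6321551313003494 [0.0806 0.0828]
w3 rod 0.06000000000000001 147 [0.6294 0.0759 0.081 ] 0.626586854557116 0.6318114581750413 [0.0795 0.0821]
handle plane [-0.0777 -0.0002  0.0936] 2101 0.0012518030584021138
h -0.16 88 [0.6236 0.631  0.6383] 0.09376144796218476
h -0.15 277 [0.624  0.6322 0.6512] 0.09374076976341159
h -0.13999999999999999 309 [0.6242 0.6333 0.6506] 0.0937153032552768
h -0.12999999999999998 342 [0.6246 0.6337 0.6507] 0.09364598161694286
h -0.11999999999999997 364 [0.6244 0.634  0.6509] 0.09368622861389876
h -0.10999999999999996 369 [0.625  0.6344 0.651 ] 0.09378409543383284
h -0.09999999999999995 352 [0.6154 0.6329 0.6511] 0.09375339623598127
```

```bash
python3 - <<'E'
from dep import *
E=[]
for n in ('w2','w3'):
    p,d,P,X=cloud(n)
    for r in range(298,392,6):
        row=X[r,:,:]; m=(abs(row[:,0]-.632)<.013)
        L=[]
        cols=np.where(m&(row[:,2]>.0915))[0]
        # contiguous run containing x=.632
        c0=np.nanargmin(abs(row[:,0]-.632)+(abs(row[:,2]-.0935)>.003)*1)
        a=c0
        while row[a-1,2]>.0915 and abs(row[a-1,2]-row[a,2])<.003:a-=1
        b=c0
        while row[b+1,2]>.0915 and abs(row[b+1,2]-row[b,2])<.003:b+=1
        print(n,r,round(row[c0,1],4),row[a,0].round(4),row[b,0].round(4),'mid',((row[a,0]+row[b,0])/2).round(4),'z',np.median(row[a:b+1,2]).round(4))
E
```

```text
w2 298 -0.0849 0.632 0.632 mid 0.632 z 0.0909
w2 304 -0.0879 0.623 0.6383 mid 0.6307 z 0.0927
w2 310 -0.0913 0.6237 0.6398 mid 0.6317 z 0.0937
w2 316 -0.0961 0.6233 0.6401 mid 0.6317 z 0.0937
w2 322 -0.1011 0.6228 0.6398 mid 0.6313 z 0.0938
w2 328 -0.1056 0.623 0.6399 mid 0.6314 z 0.0936
w2 334 -0.1097 0.6237 0.6395 mid 0.6316 z 0.094
w2 340 -0.114 0.6232 0.6399 mid 0.6315 z 0.0938
w2 346 -0.1202 0.6234 0.6393 mid 0.6313 z 0.0937
w2 352 -0.1244 0.623 0.6396 mid 0.6313 z 0.0935
w2 358 -0.1286 0.623 0.6393 mid 0.6312 z 0.0938
w2 364 -0.1344 0.6244 0.6395 mid 0.632 z 0.0934
w2 370 -0.1389 0.6228 0.6392 mid 0.631 z 0.0935
w2 376 -0.1442 0.6228 0.6394 mid 0.6311 z 0.0937
w2 382 -0.1501 0.623 0.632 mid 0.6275 z 0.0938
w2 388 -0.1544 0.6225 0.6393 mid 0.6309 z 0.0937
w3 298 -0.0848 0.6326 0.6326 mid 0.6326 z 0.0896
w3 304 -0.0877 0.6321 0.636 mid 0.6341 z 0.0921
w3 310 -0.0906 0.6233 0.6406 mid 0.632 z 0.0937
w3 316 -0.0954 0.6241 0.6398 mid 0.632 z 0.0937
w3 322 -0.1001 0.624 0.6398 mid 0.6319 z 0.0938
w3 328 -0.1043 0.6237 0.6402 mid 0.632 z 0.0936
w3 334 -0.1093 0.6241 0.6401 mid 0.6321 z 0.0939
w3 340 -0.114 0.6239 0.6399 mid 0.6319 z 0.0938
w3 346 -0.1191 0.6236 0.6398 mid 0.6317 z 0.0937
w3 352 -0.1235 0.6232 0.6403 mid 0.6318 z 0.0937
w3 358 -0.1282 0.6238 0.6402 mid 0.632 z 0.0936
w3 364 -0.1338 0.6237 0.64 mid 0.6319 z 0.0936
w3 370 -0.1383 0.6234 0.6399 mid 0.6316 z 0.0939
w3 376 -0.1437 0.6231 0.6393 mid 0.6312 z 0.0936
w3 382 -0.149 0.6228 0.6397 mid 0.6312 z 0.0937
w3 388 -0.1545 0.6225 0.6396 mid 0.631 z 0.0937
```

Emit:
servo_tool(targets=[0, -47, -12, 0, 0, -47, -12, 0, 0, -47, -12, 0, 0, -44, -12, 0, 0, 0, 0, 0])

```text
time_s: 4.2
eef_pos: [0.4721, 0.0116, 0.177]
eef_rot: [0.499, 0.497, 0.504, -0.5]
wrist_force: [0.1, -0.5, -0.2]
opening: 0.999
```

```bash
python3 -c "
from h import *
print(telemetry.get_obs()['eef_pos'])
shot('wrist','w4')"
```

```text
[0.4721 0.0116 0.177 ]
```

Emit:
servo_tool(targets=[0, 0, -30, 0, 0, 0, -35, 0, 0, 0, -35, 0, 0, 0, -20, 0, 0, 0, 0, 0])

```text
time_s: 4.75
eef_pos: [0.4801, 0.1309, 0.1799]
eef_rot: [0.502, 0.499, 0.502, -0.498]
wrist_force: [0.4, 0.1, -0.6]
opening: 1.003
```

```bash
python3 -c "
from h import *
print(telemetry.get_obs()['eef_pos'])
shot('wrist','w5')
a=load('w4')[0];b=load('w5')[0]
cv2.imwrite('pics/w45.png',cv2.resize(np.hstack([a[:,130:430],b[:,130:430]]),(800,560),interpolation=cv2.INTER_AREA))"
```

```text
[0.4801 0.1309 0.1799]
```

View pics/w45.png

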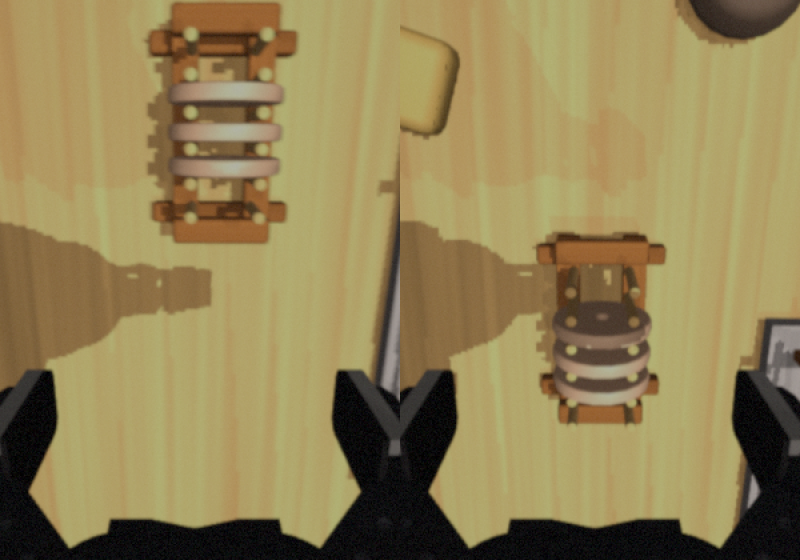

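```bash
python3 - <<'E'
from dep import *
for n in ('w4','w5'):
    p,d,P,X=cloud(n)
    print(n,'cam',P[2])
    m=(abs(X[...,0]-.48)<.04)&(X[...,1]>.02)&(X[...,1]<.17)&(X[...,2]>.069)&(X[...,2]<.09)
    Y=X[m]; h,e=np.histogram(Y[:,1],bins=np.arange(.05,.14,.002)); print(list(zip(e.round(3),h)))
    c=p.astype(int)
    # rack parts: dowel tops (yellowish), z .06-.072
    m=(abs(X[...,0]-.48)<.03)&(X[...,1]>.02)&(X[...,1]<.17)&(X[...,2]>.060)&(X[...,2]<.071)
    k,lab,st,cen=cv2.connectedComponentsWithStats(m.astype(np.uint8),connectivity=4)
    for i in range(1,k):
        if st[i,4]>12: print('comp',st[i],np.median(X[lab==i],0))
p,d,P=load('w5')
cv2.imwrite('pics/z5.png',cv2.resize(p[180:330,220:340],(800,600),interpolation=cv2.INTER_CUBIC)[:, :])
E
```

```text
w4 cam [0.472  0.0886 0.2938]
[(np.float64(0.05), np.int64(0)), (np.float64(0.052), np.int64(0)), (np.float64(0.054), np.int64(0)), (np.float64(0.056), np.int64(0)), (np.float64(0.058), np.int64(0)), (np.float64(0.06), np.int64(0)), (np.float64(0.062), np.int64(0)), (np.float64(0.064), np.int64(0)), (np.float64(0.066), np.int64(0)), (np.float64(0.068), np.int64(0)), (np.float64(0.07), np.int64(164)), (np.float64(0.072), np.int64(189)), (np.float64(0.074), np.int64(201)), (np.float64(0.076), np.int64(208)), (np.float64(0.078), np.int64(0)), (np.float64(0.08), np.int64(0)), (np.float64(0.082), np.int64(0)), (np.float64(0.084), np.int64(8)), (np.float64(0.086), np.int64(210)), (np.float64(0.088), np.int64(201)), (np.float64(0.09), np.int64(193)), (np.float64(0.092), np.int64(164)), (np.float64(0.094), np.int64(0)), (np.float64(0.096), np.int64(0)), (np.float64(0.098), np.int64(0)), (np.float64(0.1), np.int64(0)), (np.float64(0.102), np.int64(162)), (np.float64(0.104), np.int64(224)), (np.float64(0.106), np.int64(216)), (np.float64(0.108), np.int64(204)), (np.float64(0.11), np.int64(40))
[... 2255 characters left out ...]
(0)), (np.float64(0.114), np.int64(0)), (np.float64(0.116), np.int64(0)), (np.float64(0.118), np.int64(0)), (np.float64(0.12), np.int64(0)), (np.float64(0.122), np.int64(0)), (np.float64(0.124), np.int64(0)), (np.float64(0.126), np.int64(0)), (np.float64(0.128), np.int64(0)), (np.float64(0.13), np.int64(0)), (np.float64(0.132), np.int64(0)), (np.float64(0.134), np.int64(0)), (np.float64(0.136), np.int64(0)), (np.float64(0.138), np.int64(0))]
comp [254 214   9   9  69] [0.4676 0.131  0.0647]
comp [301 214   9  10  67] [0.4999 0.1309 0.0648]
comp [ 247  235   70   70 2243] [0.4833 0.0934 0.0653]
comp [255 313   8  11  68] [0.4677 0.0517 0.0642]
comp [299 314   8  10  65] [0.5001 0.0515 0.0645]
```

View pics/z5.png

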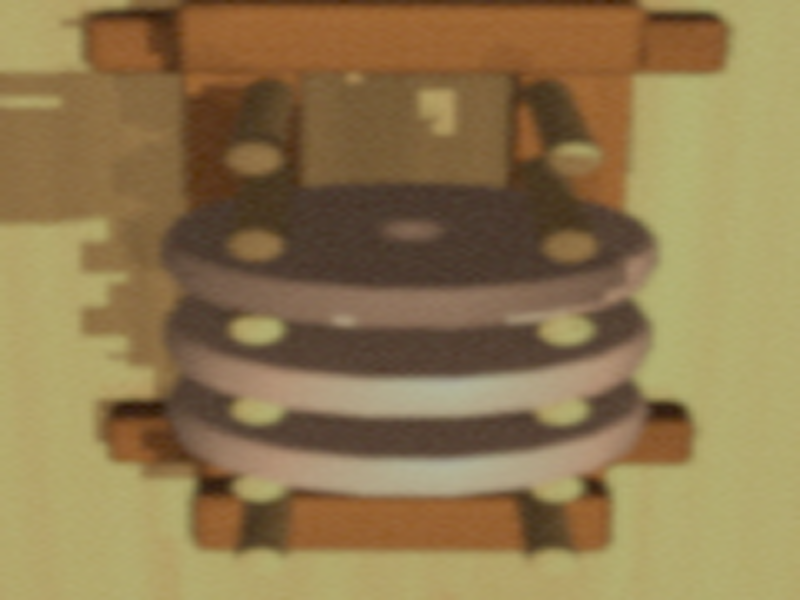

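```bash
python3 - <<'E'
from dep import *
from scipy.optimize import least_squares
for n in ('w4','w5'):
    p,d,P,X=cloud(n)
    for lo,hi in ((.0705,.0765),(.0865,.0925),(.103,.109)):
        m=(abs(X[...,0]-.4837)<.026)&(X[...,1]>lo)&(X[...,1]<hi)&(X[...,2]>.058)&(X[...,2]<.09)
        Y=X[m]
        # reject dowels: within 4mm of +-16.5
        Y=Y[(abs(Y[:,0]-.4837)<.0115)|(abs(Y[:,0]-.4837)>.0215)|(Y[:,2]>.0675)]
        f=lambda t:np.hypot(Y[:,0]-t[0],Y[:,2]-t[1])-.028
        r=least_squares(f,[.4837,.048],loss='soft_l1',f_scale=.0005); 
        print(n,lo,len(Y),'center',r.x,'rms',np.sqrt(np.mean(f(r.x)**2)),'top',np.percentile(Y[:,2],[50,98]))
# exit face hole in w5 : pixel (412,230) of zoom
p,d,P,X=cloud('w5'); u=220+412*120/800; v=180+230*150/600; print(u,v)
# exit-face plane y ~ .1105
t,dd=ray(P,(u,v)); 
for y in (.109,.1105): print(t+dd*(y-t[1])/dd[1])
E
```

```text
w4 0.0705 725 center [0.484  0.0469] rms 0.0005705624040789336 top [0.0728 0.0758]
w4 0.0865 798 center [0.4839 0.0469] rms 0.0005863170008785545 top [0.0727 0.0757]
w4 0.103 850 center [0.4839 0.0469] rms 0.0006125172274071153 top [0.0728 0.0758]
w5 0.0705 424 center [0.4839 0.0467] rms 0.0005210639801197406 top [0.0723 0.0753]
w5 0.0865 475 center [0.4839 0.0467] rms 0.0005333904410836701 top [0.0725 0.0755]
w5 0.103 480 center [0.4839 0.0467] rms 0.0005254014287755987 top [0.0726 0.0753]
281.8 237.5
[0.4846 0.109  0.045 ]
[0.4845 0.1105 0.0488]
```

```bash
python3 -c "
from h import *
plan([.6306,-.183,.16],-90.75)"
```

```text
[2.0, 14.8, 31.4, np.float64(0.0019), 2.0, 14.9, 31.3, np.float64(0.0019), 2.0, 15.0, 31.3, np.float64(0.0019), 2.0, 15.0, 31.3, np.float64(0.0019), 2.0, 15.1, 31.2, np.float64(0.0019)]
[2.0, 15.2, 31.2, np.float64(0.0019), 2.0, 15.2, 31.2, np.float64(0.0019), 2.0, 15.3, 31.2, np.float64(0.0019), 2.0, 15.3, 31.1, np.float64(0.0019), 2.0, 15.4, 31.1, np.float64(0.0019)]
```

Emit:
servo_tool(targets=[2, 15, 31, 0.002, 2, 15, 31, 0.002, 2, 15, 31, 0.002, 2, 15, 31, 0.002, 2, 15, 31, 0.002], fingers=60)

```text
time_s: 5.3
eef_pos: [0.5552, -0.0291, 0.1695]
eef_rot: [0.498, 0.502, 0.498, -0.502]
wrist_force: [0.0, 0.6, -0.4]
opening: 0.701
```

Emit:
servo_tool(targets=[2, 15, 31, 0.002, 2, 15, 31, 0.002, 2, 15, 31, 0.002, 2, 15, 31, 0.002, 0, 0, 0, 0])

```text
time_s: 5.8
eef_pos: [0.6143, -0.1566, 0.1613]
eef_rot: [-0.496, -0.505, -0.494, 0.505]
wrist_force: [-0.1, 0.4, -0.5]
opening: 0.706
```

```bash
python3 -c "
from h import *
o=telemetry.get_obs();R=Rq(o['eef_rot']);print(o['eef_pos'],np.degrees(np.arctan2(R[1,2],R[0,2])),R[2])
shot('wrist','w6')
plan([.6306,-.183,.091],-90.75)"
```

```text
[ 0.6143 -0.1566  0.1613] -91.09610903567398 [-1.      0.0016  0.0022]
[14.0, 3.5, 5.7, np.float64(-0.001), 14.0, 3.5, 5.7, np.float64(-0.001), 14.0, 3.5, 5.7, np.float64(-0.001), 14.0, 3.5, 5.7, np.float64(-0.001), 14.0, 3.5, 5.7, np.float64(-0.001)]
```

View pics/w6.png

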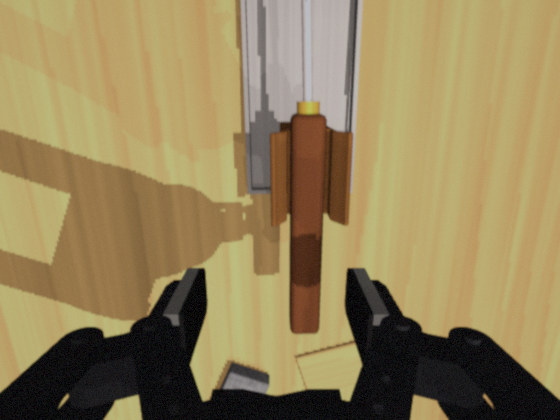

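Emit:
servo_tool(targets=[0, 5, 9, 0, 8, 6, 9, 0, 10, 5, 8, 0, 10, 0, 0, 0, 10, 0, 0, 0])

```text
time_s: 6.35
eef_pos: [0.6286, -0.1764, 0.1217]
eef_rot: [-0.496, -0.503, -0.497, 0.504]
wrist_force: [0.0, 0.1, 0.2]
opening: 0.703
```

```bash
python3 - <<'E'
from dep import *
o=telemetry.get_obs();R=Rq(o['eef_rot']);print(o['eef_pos'],np.degrees(np.arctan2(R[1,2],R[0,2])),o['dq'])
shot('wrist','w7')
for n in ('w6','w7'):
    p,d,P,X=cloud(n); L=[]
    for r in range(0,400,8):
        row=X[r]; m=(row[:,2]>.091)&(row[:,2]<.097)&(abs(row[:,0]-.632)<.011)
        if m.sum()>12:
            q=row[m]; L.append([np.median(q[:,1]),(q[:,0].min()+q[:,0].max())/2,np.ptp(q[:,0]),np.median(q[:,2])])
    L=np.array(L); print(n); print(L[::2]); s=L[(L[:,2]<.0185)&(L[:,2]>.014)]; print(np.polyfit(s[:,0]+.183,s[:,1],1),L[:,0].min(),L[:,0].max())
plan([.6306,-.183,.091],-90.75)
E
```

```text
[ 0.6286 -0.1764  0.1217] -90.79094378823947 [ 0.0071  0.121   0.0579  0.0019 -0.172  -0.0002]
w6
[[-0.0896  0.632   0.017   0.0935]
 [-0.0974  0.6321  0.0175  0.0941]
 [-0.1055  0.6317  0.0176  0.0938]
 [-0.1138  0.6317  0.0169  0.094 ]
 [-0.1222  0.6315  0.0175  0.0939]
 [-0.131   0.6309  0.0166  0.0939]
 [-0.1401  0.6314  0.0177  0.0936]
 [-0.1493  0.6313  0.0167  0.0938]
 [-0.1588  0.6309  0.0168  0.0939]
 [-0.1687  0.631   0.0172  0.0937]
 [-0.1788  0.6307  0.0167  0.0938]
 [-0.1893  0.6309  0.0171  0.0937]
 [-0.1998  0.6305  0.0166  0.094 ]
 [-0.2111  0.6297  0.0163  0.0937]]
[0.0141 0.6307] -0.21110785854931668 -0.08957336136277111
w7
[[-0.0892  0.6322  0.0165  0.0935]
 [-0.095   0.6322  0.0174  0.0939]
 [-0.1008  0.6319  0.0172  0.0937]
 [-0.1068  0.6317  0.0171  0.0941]
 [-0.113   0.6314  0.0169  0.0939]
 [-0.1193  0.6316  0.0176  0.094 ]
 [-0.1258  0.6317  0.0174  0.0937]
 [-0.1325  0.6314  0.0171  0.0939]
 [-0.1394  0.6314  0.0174  0.0937]
 [-0.1464  0.6313  0.0177  0.0939]
 [-0.1536  0.6313  0.017   0.094 ]
 [-0.1612  0.6312  0.0173  0.0939]
 [-0.1689  0.6312  0.0176  0.0938]
 [-0.1768  0.6309  0.0173  0.0938]
 [-0.185   0.6308  0.0176  0.0936]
 [-0.1933  0.6304  0.0174  0.0939]
 [-0.2021  0.6306  0.0173  0.0938]
 [-0.211   0.6305  0.0175  0.0939]]
[0.0135 0.6308] -0.2162092058622584 -0.08922196856567699
[5.7, 0.7, 1.4, np.float64(-0.0001), 5.7, 0.7, 1.4, np.float64(-0.0001), 5.7, 0.7, 1.4, np.float64(-0.0001), 5.7, 0.7, 1.4, np.float64(-0.0001), 5.7, 0.7, 1.4, np.float64(-0.0001)]
```

Emit:
servo_tool(targets=[7, 1, 3, 0, 7, 1, 2, 0, 7, 0, 2, 0, 7, 0, 0, 0, 0, 0, 0, 0])

```text
time_s: 6.9
eef_pos: [0.63, -0.1835, 0.0938]
eef_rot: [-0.496, -0.503, -0.497, 0.504]
wrist_force: [-0.3, -0.2, 0.2]
opening: 0.704
```

```bash
python3 - <<'E'
from h import *
o=telemetry.get_obs();R=Rq(o['eef_rot']);print(o['eef_pos'],np.degrees(np.arctan2(R[1,2],R[0,2])),o['dq'])
plan([.6306,-.183,.091],-90.79)
E
```

```text
[ 0.63   -0.1835  0.0938] -90.81142085898506 [ 0.0023 -0.0144 -0.0081 -0.001   0.0129 -0.0002]
[0.6, 0.1, -0.1, np.float64(-0.0001), 0.6, 0.1, -0.1, np.float64(-0.0001), 0.6, 0.1, -0.1, np.float64(-0.0001), 0.6, 0.1, -0.1, np.float64(-0.0001), 0.6, 0.1, -0.1, np.float64(-0.0001)]
```

Small correction, then close.

Emit:
servo_tool(targets=[2, 0.7, 0, 0, 0, 0, 0, 0, 0, 0, 0, 0, 0, 0, 0, 0, 0, 0, 0, 0])

```text
time_s: 7.4
eef_pos: [0.6317, -0.1839, 0.0936]
eef_rot: [0.497, 0.504, 0.496, -0.503]
wrist_force: [-0.4, 0.1, 0.8]
opening: 0.703
```

Emit:
servo_tool(targets=[0, 0, 0, 0, 0, 0, 0, 0, 0, 0, 0, 0, 0, 0, 0, 0, 0, 0, 0, 0], fingers=0)

```text
time_s: 7.9
eef_pos: [0.6316, -0.1839, 0.0935]
eef_rot: [-0.496, -0.503, -0.496, 0.503]
wrist_force: [-1.0, 0.6, 1.6]
opening: 0.197
```

Emit:
servo_tool(targets=[0, 0, 0, 0, 0, 0, 0, 0, 0, 0, 0, 0, 0, 0, 0, 0, 0, 0, 0, 0])

```text
time_s: 8.4
eef_pos: [0.6316, -0.1839, 0.0934]
eef_rot: [-0.497, -0.503, -0.496, 0.503]
wrist_force: [-1.6, -0.6, 3.7]
opening: 0.2
```

```bash
python3 - <<'E'
from dep import *
o=telemetry.get_obs();R=Rq(o['eef_rot']);print(o['eef_pos'],np.degrees(np.arctan2(R[1,2],R[0,2])),o['opening'],o['wrist_force'],o['torque'])
shot('wrist','w8')
for n in ('w8',):
    p,d,P,X=cloud(n); L=[]
    for r in range(0,400,5):
        row=X[r]; m=(row[:,2]>.091)&(row[:,2]<.097)&(abs(row[:,0]-.632)<.011)
        if m.sum()>12:
            q=row[m]; L.append([np.median(q[:,1]),(q[:,0].min()+q[:,0].max())/2,np.ptp(q[:,0]),np.median(q[:,2])])
    L=np.array(L); print(n); print(L[::3]); s=L[(L[:,2]<.0185)&(L[:,2]>.014)]; print(np.polyfit(s[:,0]+.183,s[:,1],1),L[:,0].min(),L[:,0].max())
E
```

```text
[ 0.6316 -0.1839  0.0934] -90.79816564162815 0.2003735603998599 [-1.5645 -0.6346  3.6577] [0.1792 0.2569 0.0757]
w8
[[-0.0884  0.6322  0.015   0.0934]
 [-0.0926  0.6321  0.0177  0.094 ]
 [-0.0967  0.6321  0.0179  0.0939]
 [-0.101   0.632   0.0174  0.094 ]
 [-0.1053  0.6319  0.0177  0.0941]
 [-0.1097  0.632   0.0175  0.0939]
 [-0.1143  0.632   0.0169  0.0942]
 [-0.119   0.6317  0.0177  0.0939]
 [-0.1238  0.6319  0.0175  0.0938]
 [-0.1287  0.6318  0.0171  0.094 ]
 [-0.1338  0.6315  0.0176  0.0939]
 [-0.1389  0.6314  0.0171  0.0938]
 [-0.1443  0.6314  0.0173  0.0938]
 [-0.1497  0.6313  0.0177  0.0939]
 [-0.1553  0.6314  0.0175  0.0939]
 [-0.1611  0.6311  0.0174  0.0938]
 [-0.1671  0.6312  0.0174  0.0937]
 [-0.1731  0.6321  0.0218  0.0939]
 [-0.1796  0.631   0.0171  0.0936]
 [-0.186   0.6308  0.0167  0.0936]
 [-0.1925  0.6309  0.017   0.0939]
 [-0.1995  0.6307  0.017   0.0937]
 [-0.2066  0.6307  0.0172  0.0935]
 [-0.2138  0.6305  0.0157  0.0937]]
[0.0136 0.6309] -0.21384294372858537 -0.08840088389700168
```

View pics/w8.png

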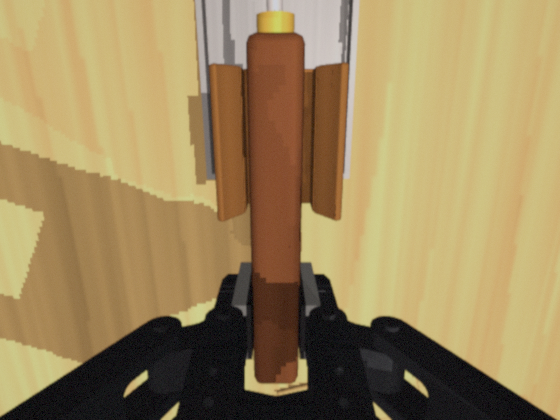

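Emit:
servo_tool(targets=[-5, 0, 0, 0, -10, 0, 0, 0, -20, 0, 0, 0, -20, 0, 0, 0, -20, 0, 0, 0])

```text
time_s: 8.95
eef_pos: [0.6317, -0.1839, 0.1697]
eef_rot: [0.497, 0.504, 0.496, -0.503]
wrist_force: [0.5, 0.7, -0.8]
opening: 0.198
```

```bash
python3 - <<'E'
from h import *
plan([.4816,-.24,.165],-91.83)
o=telemetry.get_obs();R=Rq(o['eef_rot']);print(o['eef_pos'],np.degrees(np.arctan2(R[1,2],R[0,2])),o['opening'],o['wrist_force'],o['torque'])
E
```

```text
[0.9, -29.9, 11.6, np.float64(0.0036), 0.9, -29.8, 11.7, np.float64(0.0036), 0.9, -29.8, 11.9, np.float64(0.0036), 0.9, -29.7, 12.0, np.float64(0.0036), 0.9, -29.7, 12.1, np.float64(0.0036)]
[ 0.6317 -0.1839  0.1697] -90.80492059773388 0.19771823549612977 [ 0.5236  0.7056 -0.8192] [-0.0379 -0.0344 -0.0283]
```

Emit:
servo_tool(targets=[0, -30, 12, 0.0036, 0, -30, 12, 0.0036, 0, -30, 12, 0.0036, 0, -30, 12, 0.0036, 0, -30, 12, 0.0036])

```text
time_s: 9.45
eef_pos: [0.4794, -0.2411, 0.1691]
eef_rot: [0.492, 0.508, 0.491, -0.508]
wrist_force: [-0.3, -1.2, 0.1]
opening: 0.199
```

Emit:
servo_tool(targets=[14, 0, 0, 0, 14, 0, 0, 0, 14, 0, 0, 0, 8, 0, 0, 0, 0, 0, 0, 0])

```text
time_s: 9.95
eef_pos: [0.4799, -0.2395, 0.1162]
eef_rot: [-0.491, -0.508, -0.493, 0.508]
wrist_force: [0.3, -0.5, -0.7]
opening: 0.198
```

```bash
python3 - <<'E'
from dep import *
o=telemetry.get_obs();R=Rq(o['eef_rot']);print(o['eef_pos'],np.degrees(np.arctan2(R[1,2],R[0,2])),o['opening'],o['wrist_force'],o['torque'],R[2],o['dq'])
shot('wrist','w9'); shot('side','s9'); 
p,d,P,X=cloud('w9'); L=[]
tz=o['eef_pos']
for r in range(0,400,5):
        row=X[r]; m=(abs(row[:,2]-tz[2])<.004)&(abs(row[:,0]-tz[0])<.013)
        if m.sum()>12:
            q=row[m]; L.append([np.median(q[:,1]),(q[:,0].min()+q[:,0].max())/2,np.ptp(q[:,0]),np.median(q[:,2])])
L=np.array(L); print(L[::3]); s=L[(L[:,2]<.0185)&(L[:,2]>.014)]; print(np.polyfit(s[:,0]-tz[1],s[:,1]-tz[0],1),np.polyfit(s[:,0]-tz[1],s[:,3]-tz[2],1),L[:,0].min()-tz[1],L[:,0].max()-tz[1])
plan([.4816,-.24,.0638],-91.83)
E
```

```text
[ 0.4799 -0.2395  0.1162] -91.77747816875289 0.19832449574119296 [ 0.3488 -0.5271 -0.682 ] [-0.0402 -0.0053  0.0084] [-1.     -0.0029 -0.0023] [-0.0008 -0.0237 -0.0192 -0.0012  0.0192  0.0003]
[[-0.138   0.4828  0.0075  0.1129]
 [-0.1421  0.4823  0.0064  0.1134]
 [-0.1468  0.482   0.0176  0.1169]
 [-0.1509  0.4821  0.0173  0.1168]
 [-0.1551  0.4819  0.0177  0.1167]
 [-0.1594  0.4818  0.0172  0.1166]
 [-0.1639  0.4817  0.0174  0.1167]
 [-0.1684  0.4816  0.0177  0.1169]
 [-0.173   0.4811  0.0176  0.1166]
 [-0.1777  0.4812  0.0174  0.1168]
 [-0.1827  0.4811  0.0177  0.1166]
 [-0.1877  0.4807  0.0177  0.1166]
 [-0.1929  0.4807  0.0173  0.1165]
 [-0.1981  0.4805  0.0178  0.1165]
 [-0.2035  0.4802  0.0176  0.1166]
 [-0.209   0.4804  0.0169  0.1166]
 [-0.2147  0.48    0.0178  0.1166]
 [-0.2207  0.4796  0.0176  0.1164]
 [-0.227   0.4798  0.0253  0.116 ]
 [-0.2329  0.4795  0.017   0.1167]
 [-0.2392  0.4793  0.0169  0.1166]
 [-0.2458  0.4791  0.017   0.1167]
 [-0.2528  0.4788  0.0177  0.1164]
 [-0.2597  0.4786  0.017   0.1164]
 [-0.2669  0.4783  0.0175  0.1164]]
[ 0.0307 -0.0006] [0.0023 0.0003] -0.029830902328644215 0.10141219083858982
[10.8, 0.2, -0.1, np.float64(0.0002), 10.8, 0.2, -0.1, np.float64(0.0002), 10.8, 0.2, -0.1, np.float64(0.0002), 10.8, 0.2, -0.1, np.float64(0.0002), 10.8, 0.2, -0.1, np.float64(0.0002)]
```

View pics/w9.png

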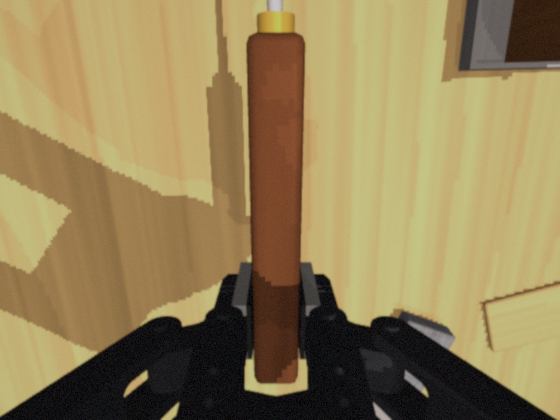

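View pics/s9.png

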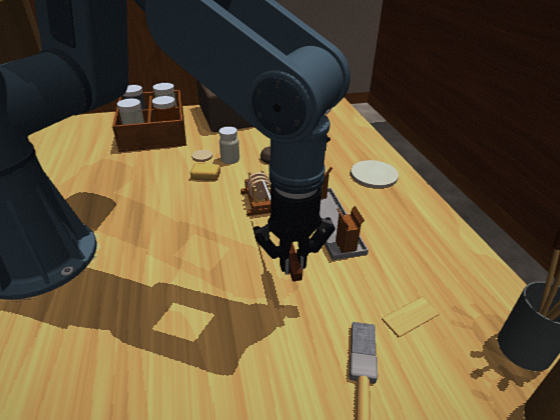

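Emit:
servo_tool(targets=[14, 1.7, 0, 0.001, 14, 0, 0, 0, 14, 0, 0, 0, 8, 0, 0, 0, 0, 0, 0, 0])

```text
time_s: 10.55
eef_pos: [0.4808, -0.2398, 0.0662]
eef_rot: [-0.49, -0.508, -0.493, 0.508]
wrist_force: [-0.6, -0.7, -1.2]
opening: 0.196
```

```bash
cat > st.py <<'E'
from h import *
o=telemetry.get_obs();R=Rq(o['eef_rot']);p=o['eef_pos'];yw=np.degrees(np.arctan2(R[1,2],R[0,2]))
print('t',round(o['time_s'],2),p,'yaw',round(yw,2),'R2',R[2],o['wrist_force'],o['torque'])
print('tip y',p[1]+.2654,'z target',.0564-.031*p[1],'err z(mm)',1e3*(.0564-.031*p[1]-p[2]),'err x',1e3*(.4816-p[0]),'err yaw(rad about toolx)',-np.radians(-91.83-yw))
E
python3 st.py
```

```text
t 10.55 [ 0.4808 -0.2398  0.0662] yaw -91.9 R2 [-1.     -0.003  -0.0023] [-0.5956 -0.6819 -1.1966] [-0.0526 -0.0178  0.0037]
tip y 0.025563062146851195 z target 0.06383494507344761 err z(mm) -2.3923928233589575 err x 0.7735803341089587 err yaw(rad about toolx) -0.001236580112376139
```

Emit:
servo_tool(targets=[2.4, 0.8, -8, -0.001, 0.3, -0.3, -8, 0, 0.3, -0.3, -8, 0, 0.2, -0.2, -6, 0, 0, 0, 0, 0])

```text
time_s: 11.05
eef_pos: [0.4831, -0.2096, 0.0653]
eef_rot: [0.492, 0.508, 0.492, -0.508]
wrist_force: [0.1, 0.2, -0.7]
opening: 0.2
```

```bash
python3 st.py; python3 -c "
from h import *
shot('side','s10')
p=load('s10')[0]; cv2.imwrite('pics/s10z.png',cv2.resize(p[150:270,220:380],(800,600),interpolation=cv2.INTER_CUBIC))"
```

```text
t 11.05 [ 0.4831 -0.2096  0.0653] yaw -91.76 R2 [-1.      0.0001 -0.0001] [ 0.0861  0.2135 -0.7394] [ 0.0048  0.0523 -0.0162]
tip y 0.055809223278424136 z target 0.06289731407836885 err z(mm) -2.4234913458843903 err x -1.4642241639730713 err yaw(rad about toolx) 0.0012062925521177125
```

View pics/s10z.png

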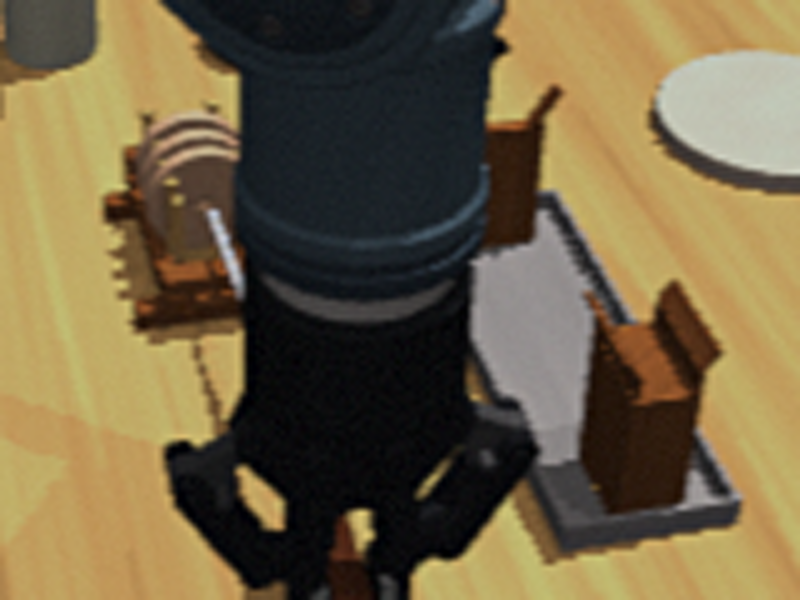

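```bash
python3 - <<'E'
from h import *
for i in range(4):
    cams.camera('side'); o=telemetry.get_obs(); R=Rq(o['eef_rot']); print(o['eef_pos'],np.degrees(np.arctan2(R[1,2],R[0,2])),R[2],o['dq'])
E
```

```text
[ 0.4832 -0.2106  0.0654] -91.79493942978065 [-1.      0.0005  0.0005] [-0.0081  0.0056 -0.0064 -0.0009 -0.0003 -0.0033]
[ 0.4832 -0.2108  0.0654] -91.81471998629642 [-1.      0.0005  0.0005] [-0.0052  0.0048 -0.0045 -0.0002  0.0002  0.0007]
[ 0.4832 -0.2109  0.0653] -91.8310731303341 [-1.      0.0004  0.0004] [-0.003   0.0037 -0.     -0.0003 -0.0002 -0.0003]
[ 0.4831 -0.211   0.0653] -91.84534221330526 [-1.      0.0004  0.0003] [-0.003   0.0019 -0.0003  0.0009  0.0013 -0.0002]
```

Emit:
servo_tool(targets=[1.2, -0.8, 0, 0, 1.2, -0.7, 0, 0, 0, 0, 0, 0, 0, 0, 0, 0, 0, 0, 0, 0])

```text
time_s: 11.8
eef_pos: [0.4815, -0.2107, 0.0627]
eef_rot: [-0.492, -0.508, -0.492, 0.508]
wrist_force: [-0.1, 0.1, -0.3]
opening: 0.199
```

```bash
python3 st.py
```

```text
t 11.8 [ 0.4815 -0.2107  0.0627] yaw -91.84 R2 [-1.     -0.0001 -0.    ] [-0.138   0.0919 -0.264 ] [-0.0287  0.0064  0.0284]
tip y 0.0546837054090582 z target 0.0629322051323192 err z(mm) 0.2627799256443436 err x 0.12478153333694841 err yaw(rad about toolx) -0.00013369354785206801
```

```bash
python3 - <<'E'
from h import *
M=np.array(cams.camera_params('wrist')['mount'])[:3,:3]
for n in ('w2','w3','w4','w5','w7','w8','w9'): print(n,(load(n)[2][1]@np.linalg.inv(M))[2])
E
```

```text
w2 [-1.     -0.0018 -0.0002]
w3 [-1.      0.0006  0.    ]
w4 [-1.     -0.0078 -0.002 ]
w5 [-1.      0.0016 -0.0005]
w7 [-1.     -0.0012 -0.0007]
w8 [-1.      0.0001  0.0001]
w9 [-1.     -0.0029 -0.0023]
```

Emit:
servo_tool(targets=[0, 0, -4, 0, 0.1, -0.1, -4, 0, 0.1, -0.1, -4, 0, 0, 0, 0, 0, 0, 0, 0, 0])

```text
time_s: 12.3
eef_pos: [0.4817, -0.1985, 0.0625]
eef_rot: [-0.492, -0.508, -0.492, 0.508]
wrist_force: [0.2, 0.0, -0.2]
opening: 0.198
```

```bash
python3 st.py
```

```text
t 12.3 [ 0.4817 -0.1985  0.0625] yaw -91.81 R2 [-1.      0.      0.0001] [ 0.1604  0.0414 -0.2082] [ 0.0015 -0.0183  0.0037]
tip y 0.06693553833783364 z target 0.06255239831152716 err z(mm) 0.03114024988459807 err x -0.11548773671682389 err yaw(rad about toolx) 0.0004256060928201643
```

Very well aligned; creep into disc A.

Emit:
servo_tool(targets=[0, -0.1, -2, 0, 0.1, -0.1, -2, 0, 0, 0, -2, 0, 0, 0, 0, 0, 0, 0, 0, 0])

```text
time_s: 12.8
eef_pos: [0.4817, -0.1926, 0.0624]
eef_rot: [-0.492, -0.508, -0.492, 0.508]
wrist_force: [0.4, -0.7, -1.0]
opening: 0.199
```

```bash
python3 st.py
```

```text
t 12.8 [ 0.4817 -0.1926  0.0624] yaw -91.83 R2 [-1.  0.  0.] [ 0.4276 -0.6913 -0.9969] [-0.0039 -0.0002  0.0016]
tip y 0.07276810664145822 z target 0.06237158869411479 err z(mm) -0.01049197506477334 err x -0.0820666817477611 err yaw(rad about toolx) 3.345540846375572e-05
```

Emit:
servo_tool(targets=[0.1, -0.1, -2, 0, 0, 0, -2, 0, 0.1, -0.1, -2, 0, 0, 0, 0, 0, 0, 0, 0, 0])

```text
time_s: 13.3
eef_pos: [0.4817, -0.1866, 0.0622]
eef_rot: [-0.492, -0.508, -0.492, 0.508]
wrist_force: [0.2, 0.3, 0.1]
opening: 0.199
```

```bash
python3 st.py
```

```text
t 13.3 [ 0.4817 -0.1866  0.0622] yaw -91.82 R2 [-1.  0.  0.] [0.1712 0.2584 0.0546] [-0.0374 -0.056  -0.0303]
tip y 0.07884562557033051 z target 0.06218318560731975 err z(mm) -0.009975144961010818 err x -0.07745575648365755 err yaw(rad about toolx) 0.00014370968907993098
```

Emit:
servo_tool(targets=[0.1, -0.1, -2, 0, 0, 0, -2, 0, 0.1, -0.1, -2, 0, 0, 0, 0, 0, 0, 0, 0, 0])

```text
time_s: 13.8
eef_pos: [0.4817, -0.1806, 0.062]
eef_rot: [-0.492, -0.508, -0.492, 0.508]
wrist_force: [0.4, 0.1, -0.5]
opening: 0.202
```

Emit:
servo_tool(targets=[0.1, -0.1, -2, 0, 0, 0, -2, 0, 0.1, -0.1, -2, 0, 0, 0, 0, 0, 0, 0, 0, 0])

```text
time_s: 14.3
eef_pos: [0.4817, -0.1746, 0.0618]
eef_rot: [0.492, 0.508, 0.492, -0.508]
wrist_force: [0.5, 0.6, -0.9]
opening: 0.199
```

```bash
python3 st.py; python3 -c "
from h import *
shot('side','s11')
p=load('s11')[0]; cv2.imwrite('pics/s11z.png',cv2.resize(p[150:240,220:340],(800,600),interpolation=cv2.INTER_CUBIC))"
```

```text
t 14.3 [ 0.4817 -0.1746  0.0618] yaw -91.82 R2 [-1.  0.  0.] [ 0.4886  0.5992 -0.8877] [-0.0334  0.0478  0.0219]
tip y 0.0908345310966252 z target 0.06181152953600462 err z(mm) -0.0035537317590456086 err x -0.08838065770444548 err yaw(rad about toolx) 0.0001752657955546392
```

View pics/s11z.png

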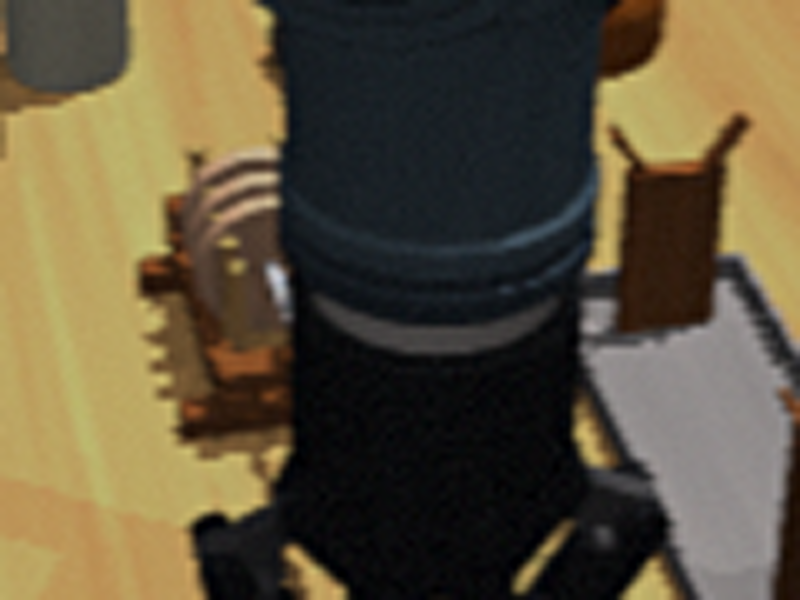

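Emit:
servo_tool(targets=[0.1, -0.1, -2, 0, 0, -0.1, -2, 0, 0.1, -0.1, -2, 0, 0, 0, 0, 0, 0, 0, 0, 0])

```text
time_s: 14.85
eef_pos: [0.4815, -0.1686, 0.0616]
eef_rot: [-0.492, -0.508, -0.492, 0.508]
wrist_force: [-0.4, -0.2, -0.6]
opening: 0.196
```

Emit:
servo_tool(targets=[0.1, -0.1, -2, 0, 0, 0, -2, 0, 0.1, -0.1, -2, 0, 0.1, -0.1, -2, 0, 0, 0, 0, 0])

```text
time_s: 15.35
eef_pos: [0.4814, -0.1603, 0.0612]
eef_rot: [-0.492, -0.508, -0.492, 0.508]
wrist_force: [-0.5, -0.3, -1.6]
opening: 0.201
```

Emit:
servo_tool(targets=[0.1, -0.1, -2, 0, 0, 0, -2, 0, 0.1, -0.1, -2, 0, 0, -0.1, -2, 0, 0, 0, 0, 0])

```text
time_s: 15.85
eef_pos: [0.4814, -0.1523, 0.0611]
eef_rot: [-0.492, -0.508, -0.492, 0.508]
wrist_force: [0.2, 0.4, 0.2]
opening: 0.197
```

```bash
python3 st.py
```

```text
t 15.85 [ 0.4814 -0.1523  0.0611] yaw -91.82 R2 [-1.     -0.0001 -0.0001] [0.2285 0.4175 0.1606] [-0.0448  0.0243  0.0185]
tip y 0.11307167958655978 z target 0.06112217793281664 err z(mm) 0.06853661175456466 err x 0.2124741184450496 err yaw(rad about toolx) 0.00023637333277433043
```

Emit:
servo_tool(targets=[0.2, 0.1, -4, 0, 0.1, 0, -4, 0, 0.1, -0.1, -4, 0, 0.1, -0.1, -4, 0, 0.1, -0.1, -3, 0])

```text
time_s: 16.35
eef_pos: [0.4818, -0.1332, 0.0605]
eef_rot: [0.492, 0.508, 0.492, -0.508]
wrist_force: [-0.6, 0.4, 0.5]
opening: 0.199
```

```bash
python3 st.py
```

```text
t 16.35 [ 0.4818 -0.1332  0.0605] yaw -91.82 R2 [-1.     -0.     -0.0001] [-0.6103  0.43    0.4613] [-0.034   0.0191 -0.0564]
tip y 0.13224227922422693 z target 0.060527889344048964 err z(mm) 0.060380762723785675 err x -0.2354477869415672 err yaw(rad about toolx) 0.0001732680975639775
```

Emit:
servo_tool(targets=[0.1, -0.1, -4, 0, 0.1, -0.1, -4, 0, 0.2, -0.2, -4, 0, 0.1, -0.1, -4, 0, 0.1, -0.1, -4, 0])

```text
time_s: 16.85
eef_pos: [0.4819, -0.1133, 0.0599]
eef_rot: [-0.492, -0.508, -0.492, 0.508]
wrist_force: [0.1, 0.5, 0.5]
opening: 0.199
```

```bash
python3 st.py
```

```text
t 16.85 [ 0.4819 -0.1133  0.0599] yaw -91.83 R2 [-1. -0.  0.] [0.1391 0.5477 0.4962] [-0.0694  0.0448 -0.0208]
tip y 0.15211323391223558 z target 0.0599118897487207 err z(mm) 0.0462773052207488 err x -0.28953874570292193 err yaw(rad about toolx) -1.9361405068777636e-05
```

Emit:
servo_tool(targets=[0.1, -0.3, -4, 0, 0.1, -0.2, -4, 0, 0.2, -0.2, -4, 0, 0.1, -0.2, -4, 0, 0.1, -0.1, -4, 0])

```text
time_s: 17.35
eef_pos: [0.4815, -0.0933, 0.0593]
eef_rot: [-0.492, -0.508, -0.492, 0.508]
wrist_force: [0.0, 0.1, -0.8]
opening: 0.197
```

Emit:
servo_tool(targets=[0.1, -0.1, -3, 0, 0, 0, 0, 0, 0, 0, 0, 0, 0, 0, 0, 0, 0, 0, 0, 0])

```text
time_s: 17.85
eef_pos: [0.4816, -0.0908, 0.0592]
eef_rot: [-0.492, -0.508, -0.492, 0.508]
wrist_force: [0.2, -0.0, -0.6]
opening: 0.198
```

```bash
python3 st.py;  python3 -c "
from h import *
shot('side','s12');shot('wrist','w12'); shot('top','t12')
p=load('s12')[0]; q=load('t12')[0]; cv2.imwrite('pics/s12z.png',np.hstack([cv2.resize(p[130:250,200:320],(400,400),interpolation=cv2.INTER_CUBIC),cv2.resize(q[160:280,180:300],(400,400),interpolation=cv2.INTER_CUBIC)]))"
```

```text
t 17.85 [ 0.4816 -0.0908  0.0592] yaw -91.84 R2 [-1.      0.0001  0.0001] [ 0.1814 -0.0149 -0.6184] [-0.0694  0.0178  0.0194]
tip y 0.17462976872466388 z target 0.05921387716953542 err z(mm) -0.008800517088992932 err x 0.025540532921641823 err yaw(rad about toolx) -0.00020962976850462568
```

View pics/s12z.png

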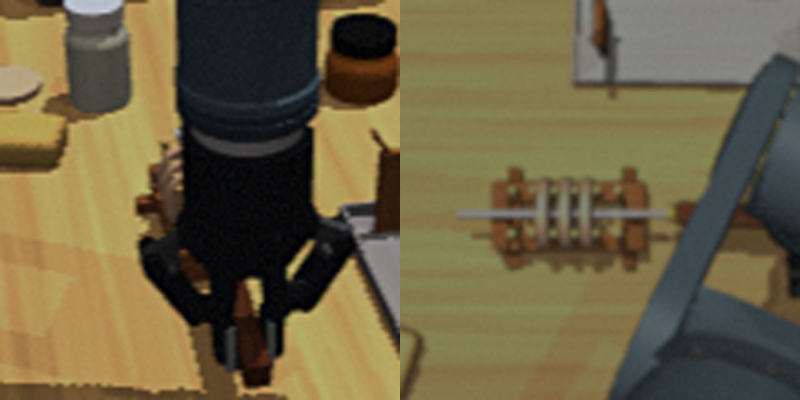

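View pics/w12.png

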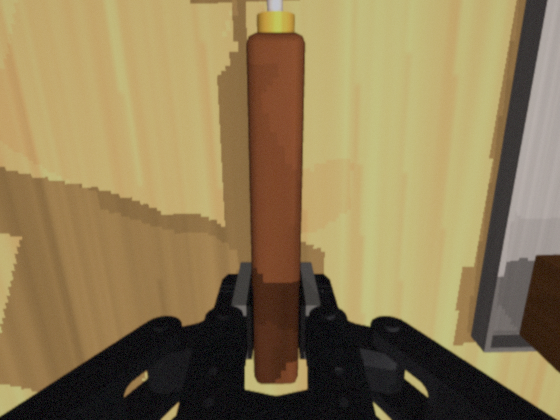

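Emit:
servo_tool(targets=[-1, 0, 0, 0, -1, 0, 0, 0, -2, 0, 0, 0, -3, 0, 0, 0, -3, 0, 0, 0])

```text
time_s: 18.5
eef_pos: [0.4815, -0.0906, 0.0694]
eef_rot: [-0.492, -0.508, -0.492, 0.508]
wrist_force: [0.3, -1.1, -1.6]
opening: 0.195
```

Emit:
servo_tool(targets=[-5, 0, 0, 0, -5, 0, 0, 0, -5, 0, 0, 0, -5, 0, 0, 0, -5, 0, 0, 0])

```text
time_s: 19.0
eef_pos: [0.4816, -0.0906, 0.0947]
eef_rot: [0.492, 0.508, 0.492, -0.508]
wrist_force: [-0.3, -0.2, -2.4]
opening: 0.194
```

```bash
python3 st.py
```

```text
t 19.0 [ 0.4816 -0.0906  0.0947] yaw -91.83 R2 [-1.      0.0002  0.0001] [-0.3484 -0.1697 -2.4304] [-0.1899 -0.0555 -0.0676]
tip y 0.17475025321561605 z target 0.059210142150315906 err z(mm) -35.50599429959803 err x 0.03207493764167957 err yaw(rad about toolx) -2.599021701030322e-05
```

Emit:
servo_tool(targets=[-8, 0, 0, 0, -8, 0, 0, 0, -8, 0, 0, 0, -8, 0, 0, 0, -8, 0, 0, 0])

```text
time_s: 19.5
eef_pos: [0.4816, -0.0906, 0.135]
eef_rot: [0.492, 0.508, 0.492, -0.508]
wrist_force: [0.4, -0.4, -1.7]
opening: 0.195
```

Emit:
servo_tool(targets=[-10, 0, 0, 0, -10, 0, 0, 0, -8, 0, 0, 0, -5, 0, 0, 0, 0, 0, 0, 0])

```text
time_s: 20.0
eef_pos: [0.482, -0.0908, 0.1681]
eef_rot: [0.492, 0.508, 0.491, -0.508]
wrist_force: [0.5, -0.3, -1.9]
opening: 0.2
```

```bash
python3 st.py;  cat > hz.py <<'E'
import sys
from dep import *
n=sys.argv[1]
o=telemetry.get_obs(); shot('wrist',n); shot('top','t'+n); shot('side','s'+n)
p,d,P,X=cloud(n); L=[]; tz=o['eef_pos']
for r in range(0,400,5):
        row=X[r]; m=(abs(row[:,2]-tz[2])<.005)&(abs(row[:,0]-tz[0])<.013)
        if m.sum()>12:
            q=row[m]; L.append([np.median(q[:,1]),(q[:,0].min()+q[:,0].max())/2,np.ptp(q[:,0]),np.median(q[:,2])])
L=np.array(L); s=L[(L[:,2]<.0185)&(L[:,2]>.014)]; print('handle rel',np.polyfit(s[:,0]-tz[1],s[:,1]-tz[0],1),np.polyfit(s[:,0]-tz[1],s[:,3]-tz[2],1),L[:,0].min()-tz[1],L[:,0].max()-tz[1])
E
python3 hz.py w13; python3 -c "
from h import *
p=load('sw13')[0]; q=load('tw13')[0]; cv2.imwrite('pics/s13z.png',np.hstack([cv2.resize(p[110:250,200:340],(400,400),interpolation=cv2.INTER_CUBIC),cv2.resize(q[160:280,180:300],(400,400),interpolation=cv2.INTER_CUBIC)]))"
```

```text
t 20.0 [ 0.482  -0.0908  0.1681] yaw -91.83 R2 [-1.      0.0014  0.0007] [ 0.5205 -0.2964 -1.9376] [-0.2356  0.0242  0.0017]
tip y 0.17456409080127114 z target 0.0592159131851606 err z(mm) -108.8789716516316 err x -0.4164543079037131 err yaw(rad about toolx) -6.599156975944894e-05
handle rel [ 0.032  -0.0006] [-0.005   0.0004] -0.029810650786438686 0.10158616049979358
```

View pics/s13z.png

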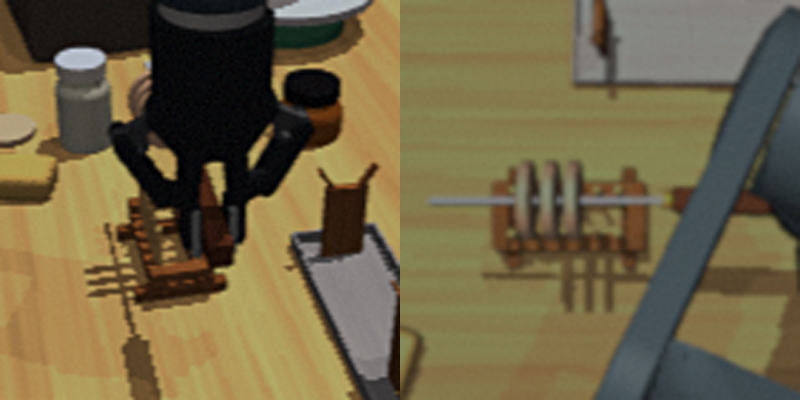

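```bash
python3 - <<'E'
from h import *
plan([.6316,-.1839,.168],-90.80,maxmm=19)
E
```

```text
[-0.1, 15.3, 8.9, np.float64(-0.0018), -0.1, 15.3, 8.9, np.float64(-0.0018), -0.1, 15.3, 8.9, np.float64(-0.0018), -0.1, 15.3, 8.9, np.float64(-0.0018), -0.1, 15.3, 9.0, np.float64(-0.0018)]
[-0.1, 15.2, 9.0, np.float64(-0.0018), -0.1, 15.2, 9.0, np.float64(-0.0018), -0.1, 15.2, 9.0, np.float64(-0.0018), -0.1, 15.2, 9.1, np.float64(-0.0018), -0.1, 15.2, 9.1, np.float64(-0.0018)]
```

Emit:
servo_tool(targets=[0, 4, 3, -0.002, 0, 8, 5, -0.002, 0, 12, 7, -0.002, 0, 14, 8, -0.002, 0, 14, 8, -0.002])

```text
time_s: 20.65
eef_pos: [0.5337, -0.1238, 0.1669]
eef_rot: [-0.494, -0.505, -0.494, 0.505]
wrist_force: [-0.2, -0.3, -1.4]
opening: 0.202
```

Emit:
servo_tool(targets=[0, 14, 8, -0.002, 0, 14, 8, -0.002, 0, 14, 8, -0.002, 0, 14, 9, -0.002, 0, 14, 9, 0])

```text
time_s: 21.15
eef_pos: [0.6029, -0.1671, 0.1666]
eef_rot: [-0.496, -0.503, -0.497, 0.504]
wrist_force: [0.7, -0.2, -1.4]
opening: 0.202
```

Emit:
servo_tool(targets=[0, 12, 7, 0, 0, 9, 5, 0, 0, 5, 3, 0, 0, 2, 1, 0, 0, 0, 0, 0])

```text
time_s: 21.65
eef_pos: [0.6296, -0.1826, 0.167]
eef_rot: [-0.496, -0.503, -0.497, 0.504]
wrist_force: [-0.1, -0.1, -2.1]
opening: 0.198
```

```bash
python3 st.py;python3 - <<'E'
from h import *
plan([.6316,-.1839,.168],-90.80)
E
```

```text
t 21.65 [ 0.6296 -0.1826  0.167 ] yaw -90.8 R2 [-1.     -0.0004 -0.0002] [-0.0708 -0.1337 -2.0711] [-0.2035 -0.0016  0.0042]
tip y 0.08280388739738884 z target 0.06206047949068094 err z(mm) -104.89264882069094 err x -148.03158118247268 err yaw(rad about toolx) 0.018008735057731224
[-0.2, 0.4, 0.3, np.float64(0.0), -0.2, 0.4, 0.3, np.float64(0.0), -0.2, 0.4, 0.3, np.float64(0.0), -0.2, 0.4, 0.3, np.float64(0.0), -0.2, 0.4, 0.3, np.float64(0.0)]
```

Emit:
servo_tool(targets=[5, 2, 1, 0, 10, 0.6, 0.3, 0, 12, 0, 0, 0, 12, 0, 0, 0, 8, 0, 0, 0])

```text
time_s: 22.15
eef_pos: [0.6313, -0.1835, 0.1179]
eef_rot: [-0.496, -0.503, -0.497, 0.504]
wrist_force: [-0.6, 0.6, -2.8]
opening: 0.197
```

```bash
python3 st.py; python3 hz.py w14; python3 -c "
from h import *
p=load('sw14')[0]; q=load('tw14')[0]; cv2.imwrite('pics/s14z.png',np.hstack([cv2.resize(p[130:270,260:400],(400,400),interpolation=cv2.INTER_CUBIC),cv2.resize(q[100:220,220:340],(400,400),interpolation=cv2.INTER_CUBIC)]))"
```

```text
t 22.15 [ 0.6313 -0.1835  0.1179] yaw -90.8 R2 [-1.     -0.0024 -0.0011] [-0.6414  0.5774 -2.8439] [-0.2574  0.0279 -0.0039]
tip y 0.08193489773088061 z target 0.062087418170342704 err z(mm) -55.82352135618876 err x -149.67378226484578 err yaw(rad about toolx) 0.018002567164504192
handle rel [ 0.0135 -0.0006] [-0.0036  0.0003] -0.029701065734530158 0.10162805760720248
```

View pics/s14z.png

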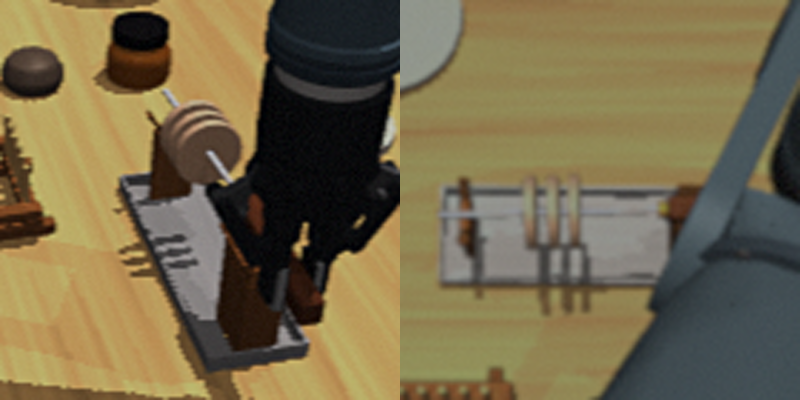

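View pics/w14.png

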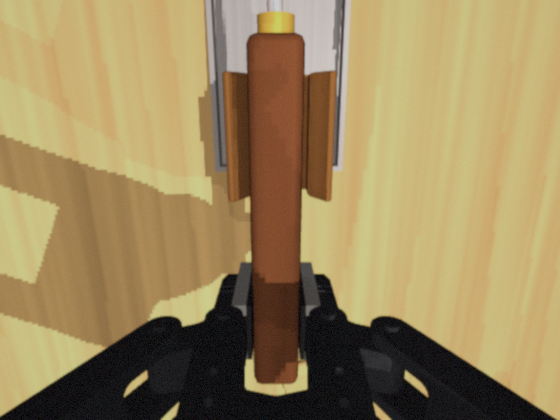

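Emit:
servo_tool(targets=[5, 0.8, 0.4, 0, 5, 0, 0, 0, 5, 0, 0, 0, 4, 0, 0, 0, 0, 0, 0, 0])

```text
time_s: 22.8
eef_pos: [0.6325, -0.1841, 0.1003]
eef_rot: [-0.496, -0.503, -0.497, 0.504]
wrist_force: [-0.6, 0.4, -2.2]
opening: 0.199
```

```bash
python3 st.py
```

```text
t 22.8 [ 0.6325 -0.1841  0.1003] yaw -90.8 R2 [-1.     -0.0013 -0.0006] [-0.5581  0.3986 -2.1784] [-0.2089  0.0114  0.0037]
tip y 0.08125498509148343 z target 0.062108495462164015 err z(mm) -38.16401426725076 err x -150.94583306462266 err yaw(rad about toolx) 0.01795301025733623
```

Emit:
servo_tool(targets=[1, 0, 0, 0, 1, 0, 0, 0, 1, 0, 0, 0, 0.5, 0, 0, 0, 0, 0, 0, 0])

```text
time_s: 23.3
eef_pos: [0.633, -0.1844, 0.0977]
eef_rot: [-0.496, -0.503, -0.497, 0.503]
wrist_force: [-0.0, -1.1, -2.2]
opening: 0.198
```

```bash
python3 st.py
```

```text
t 23.3 [ 0.633  -0.1844  0.0977] yaw -90.8 R2 [-1. -0. -0.] [-0.0174 -1.1243 -2.1827] [-0.2892  0.0072  0.06  ]
tip y 0.08103504133749462 z target 0.062115313718537665 err z(mm) -35.54748291608775 err x -151.4422441390611 err yaw(rad about toolx) 0.017968844967232174
```

Emit:
servo_tool(targets=[1, 0, 0, 0, 1, 0, 0, 0, 0.7, 0, 0, 0, 0, 0, 0, 0, 0, 0, 0, 0])

```text
time_s: 23.8
eef_pos: [0.6331, -0.1844, 0.095]
eef_rot: [-0.496, -0.503, -0.497, 0.503]
wrist_force: [-0.4, 0.1, -1.5]
opening: 0.202
```

Emit:
servo_tool(targets=[0.5, 0, 0, 0, 0.4, 0, 0, 0, 0.3, 0, 0, 0, 0, 0, 0, 0, 0, 0, 0, 0])

```text
time_s: 24.3
eef_pos: [0.6331, -0.1844, 0.0939]
eef_rot: [0.497, 0.503, 0.496, -0.503]
wrist_force: [0.0, -0.6, -0.9]
opening: 0.197
```

```bash
python3 st.py; python3 hz.py w15
```

```text
t 24.3 [ 0.6331 -0.1844  0.0939] yaw -90.8 R2 [-1.      0.0001  0.    ] [ 0.0381 -0.6459 -0.8513] [-0.187   0.0342  0.0126]
tip y 0.08098481069763996 z target 0.06211687086837316 err z(mm) -31.759094849922892 err x -151.48361053180597 err yaw(rad about toolx) 0.01793049209584086
handle rel [ 0.0135 -0.0006] [-0.0039  0.0003] -0.029778573463790092 0.10164132587239794
```

Emit:
servo_tool(targets=[0.4, 0, 0, 0, 0.2, 0, 0, 0, 0, 0, 0, 0, 0, 0, 0, 0, 0, 0, 0, 0])

```text
time_s: 24.95
eef_pos: [0.6332, -0.1845, 0.0935]
eef_rot: [0.497, 0.504, 0.496, -0.503]
wrist_force: [-1.2, 0.2, 3.2]
opening: 0.202
```

```bash
python3 st.py; python3 -c "
from h import *
p=load('sw15')[0]; q=load('tw15')[0]; cv2.imwrite('pics/s15z.png',np.hstack([cv2.resize(p[130:270,260:400],(400,400),interpolation=cv2.INTER_CUBIC),cv2.resize(q[100:220,220:340],(400,400),interpolation=cv2.INTER_CUBIC)]))"
```

```text
t 24.95 [ 0.6332 -0.1845  0.0935] yaw -90.8 R2 [-1.      0.0003  0.0002] [-1.2415  0.1518  3.2143] [-0.0287  0.1846  0.0921]
tip y 0.08092706324104276 z target 0.06211866103952767 err z(mm) -31.396424784983758 err x -151.5872445960302 err yaw(rad about toolx) 0.017947811062701692
```

View pics/s15z.png

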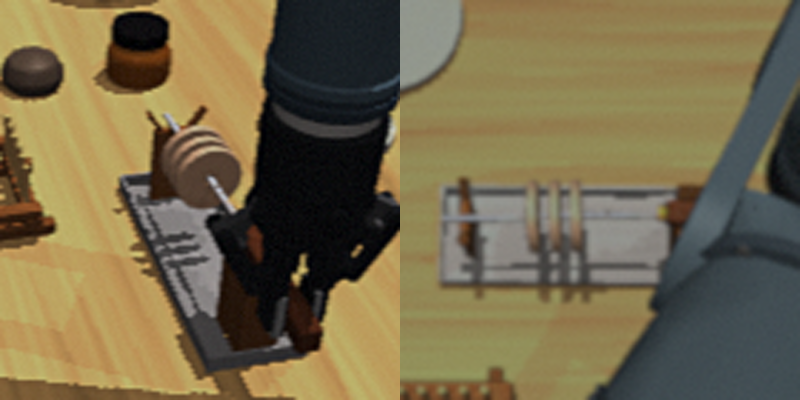

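Seated (net +5 N change). Rod in the notch, discs between. Open partly.

Emit:
servo_tool(targets=[0, 0, 0, 0, 0, 0, 0, 0, 0, 0, 0, 0, 0, 0, 0, 0, 0, 0, 0, 0], fingers=50)

```text
time_s: 25.45
eef_pos: [0.633, -0.1844, 0.0931]
eef_rot: [-0.496, -0.503, -0.497, 0.503]
wrist_force: [1.1, 0.1, -0.2]
opening: 0.584
```

```bash
python3 st.py; python3 hz.py w16
```

```text
t 25.45 [ 0.633  -0.1844  0.0931] yaw -90.8 R2 [-1.     -0.0001 -0.    ] [ 1.0723  0.0624 -0.1801] [0.0366 0.0318 0.034 ]
tip y 0.08103267018670873 z target 0.06211538722421203 err z(mm) -30.980754132677145 err x -151.44443234109934 err yaw(rad about toolx) 0.017952155872473615
handle rel [ 0.0135 -0.0006] [-0.0214  0.0026] -0.029638034151011405 0.10159039594971167
```

View pics/w16.png

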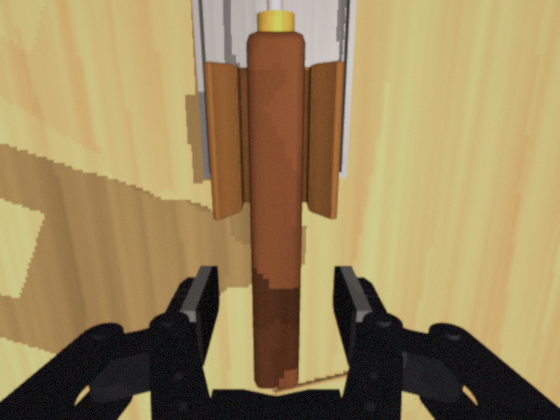

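Emit:
servo_tool(targets=[-3, 0, 0, 0, -10, 0, 0, 0, -20, 0, 0, 0, -25, 0, 0, 0, -25, 0, 0, 0])

```text
time_s: 26.1
eef_pos: [0.6331, -0.1844, 0.1778]
eef_rot: [0.497, 0.504, 0.496, -0.503]
wrist_force: [0.6, -0.2, 0.5]
opening: 0.584
```

Emit:
servo_tool(targets=[-20, 0, -30, 0, 0, 0, -35, 0, 0, 0, -35, 0, 0, 0, -30, 0, 0, 0, 0, 0])

```text
time_s: 26.6
eef_pos: [0.6349, -0.0505, 0.1973]
eef_rot: [0.497, 0.503, 0.498, -0.502]
wrist_force: [-0.4, 0.1, -0.2]
opening: 0.586
```

```bash
python3 - <<'E'
from dep import *
print(telemetry.get_obs()['time_s'],telemetry.get_obs()['eef_pos'])
shot('wrist','w17'); shot('side','s17'); shot('top','t17')
p,d,P,X=cloud('w17')
m=(X[...,2]>.095)&(X[...,2]<.125)&(abs(X[...,0]-.632)<.01)&(X[...,1]>-.08)&(X[...,1]<.055)
Y=X[m]; h,e=np.histogram(Y[:,1],bins=np.arange(-.08,.06,.004)); print([(round(a,3),b) for a,b in zip(e,h) if b])
m=(X[...,2]>.06)&(X[...,2]<.1)&(abs(X[...,0]-.632)<.012)&(X[...,1]>.055)&(X[...,1]<.09)
Y=X[m]; print('rod/notch',np.median(Y,0))
p=load('s17')[0]; q=load('t17')[0]; cv2.imwrite('pics/s17z.png',np.hstack([cv2.resize(p[130:270,260:400],(400,400),interpolation=cv2.INTER_CUBIC),cv2.resize(q[100:240,180:370],(400,300),interpolation=cv2.INTER_CUBIC) if 0 else cv2.resize(q[80:240,200:360],(400,400),interpolation=cv2.INTER_CUBIC)]))
E
```

```text
26.6 [ 0.6349 -0.0505  0.1973]
[(np.float64(-0.024), np.int64(108)), (np.float64(-0.02), np.int64(218)), (np.float64(-0.016), np.int64(169)), (np.float64(-0.008), np.int64(142)), (np.float64(-0.004), np.int64(238)), (np.float64(0.0), np.int64(114)), (np.float64(0.008), np.int64(114)), (np.float64(0.012), np.int64(247)), (np.float64(0.016), np.int64(135))]
rod/notch [0.6312 0.0657 0.0748]
```

View pics/w17.png

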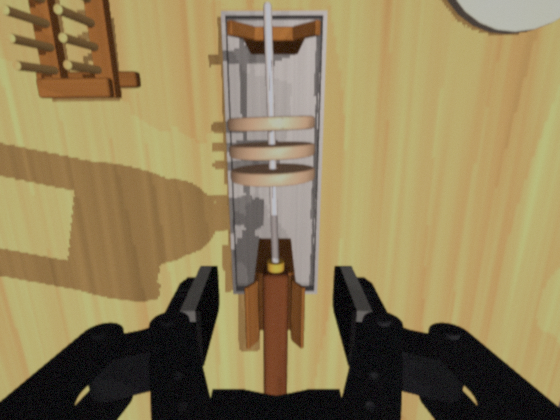

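View pics/s17z.png

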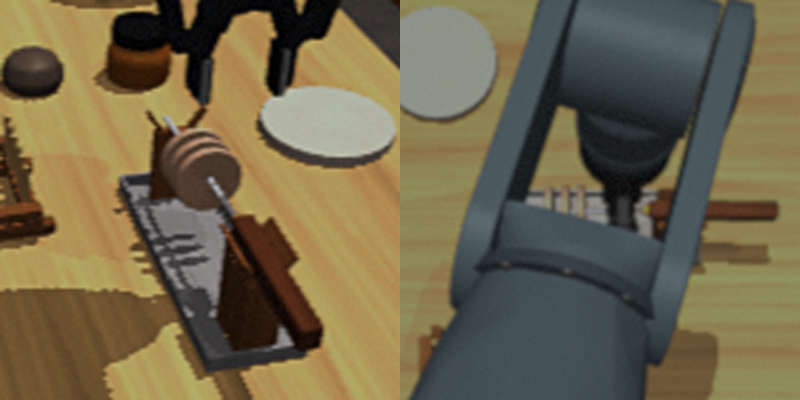

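Emit:
servo_tool(targets=[-20, 0, 0, 0, -10, 0, 0, 0, 0, 0, 0, 0, 0, 0, 0, 0, 0, 0, 0, 0])

```text
time_s: 27.25
eef_pos: [0.6344, -0.0547, 0.2253]
eef_rot: [-0.496, -0.503, -0.497, 0.504]
wrist_force: [-0.2, -0.1, 0.2]
opening: 0.582
```

```bash
python3 -c "
from h import *
shot('wrist','w18'); print(telemetry.get_obs()['time_s']); print(workorder.hand_in())"
```

```text
27.3
the job is handed in; nothing more can be done
None
```

View pics/w18.png

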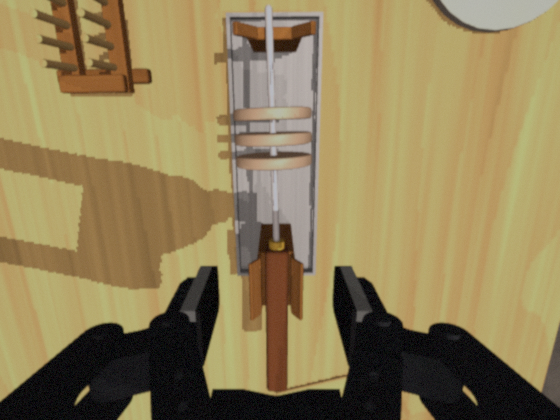

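The skewer is back in the stand with all three discs on its rod, and I handed the job in at 27.3 s; the system gives no verdict.

- **Bend:** The rod's tip stood about 5 mm to the left (world −x) and 5 mm below the line of the handle. I measured this from the wrist camera's depth and turned the gripper so the rod ran along the line of holes.
- **Threading:** I took the skewer by the free rear of its handle and moved it along the rod's own direction through the three holes. The readings between steps stayed within the sensor's noise, under 2 N.
- **Lifting and laying back:** I lifted the discs together, set the skewer down with the reading changing by about 5 N, let go and raised the gripper clear.

**Last checks:** The final wrist picture shows the handle in the saddle and the rod in the notch, at about pixel (268, 35). The three discs hang free between the rests at rows 113, 138 and 160. The gripper touches nothing, and wrist force is near zero.

**What disagreed:**
- The wrist camera read heights about 1.3 mm low against the text. That offset was the same for the rod and the holes, so it cancelled.
- The loaded handle now sits about 1.2° nose-down, resting on the saddle and the notch.
- I did not measure the bystanders again afterwards, but no move came near them.

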